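# Start the card press from its guarded switch

## Task

The card press is loaded and ready to run. First push its loading drawer fully home; then lift the hinged guard cover on the sloping panel right up until it stays open by itself when you let go, and press the proud upper half of the rocker switch beneath it until the rocker snaps over to on. Leave the drawer shut and the cover up, do not press the mushroom stop button, and leave the other things on the bench where they are.

Things in the scene. Friction and masses are not known exactly. Their poses are not given: they have to be found in the camera images.
- press: Grey drawer-type card press, fixed: 200 mm deep (x), 250 wide (y), 187 high. Origin: centre of underside, on the bench; x from its front to its back, y to the left, z up. Drawer low in front; from 78 mm up the front slopes back at 35 degrees as an aluminium panel rising to 187 mm, with the guarded rocker on the right and the mushroom stop button on the left.
- drawer (a joint): Drawer opening in m: 0 is fully home against a hard stop, grows towards the robot along the press's -x. About 2.5 N of friction; stays where it is left. A pile of cards is fixed in it.
- drawer_handle (a point): Middle of the drawer's straight bar handle: bar 90 mm long along the press's y, about 10 mm thick, centre 35 mm in front of the drawer front and 48 mm above the bench. Moves with the drawer; axes as the press's.
- guard (a joint): Hinge angle of the guard cover in rad: 0 shut over the switch, 1.83 its stop, fully up. An over-centre spring shuts it below about 0.9 and throws it fully open above about 1.1, where it stays. Lifting takes under 1.5 N at the tab. The cover is a plastic cap 75 mm long, 60 wide, open underneath.
- guard_tab (a point): Middle of the cover's lift tab: flat tongue 18 mm wide (along y), 6 thick, sticking out 30 mm from the cover's lower end; this point is 15 mm from the end wall. Shut, it is 27 mm out from the panel with nothing within 25 mm of its sides. Can be pinched across the 18 mm, and pivots between the fingers. Moves with the cover; shut, its axes are the panel's.
- guard_hinge (a point): Middle of the cover's hinge pin, along the panel's y at the cover's upper end, 14 mm out from the panel; does not move with the cover. Shut, the tab point lies 90 mm down the slope and 13 mm further out, and circles the pin as the cover lifts. Axes are the panel's: x up the slope, y left, z square out of the panel (35 degrees from vertical, leaning to the front).
- switch_press_point (a point): Surface of the rocker's proud upper half when off: 13 mm up the slope from its middle, 33 mm below the hinge pin, 19.5 mm out from the panel; fixed to the panel, axes as guard_hinge. Pressed along -z it goes in 5 mm. Rocker 41 x 28 mm, bezel 13 mm high. The open cover, at 105 degrees to the panel, leans out over it to 118 mm from the panel: come square to the panel.
- rocker (a joint): Rocker switch angle in rad: 0 is off (upper half proud), 0.4 is on (upper half pressed in). An over-centre spring throws it to one end or the other past 0.2; it takes about 4 to 5 N on the upper half, and stays on when let go.
- stop (a joint): Travel of the stop button in metres: 0 is out, 0.006 is pressed; springs back. Not to be pressed.
- stop_top (a point): Top of the stop button's mushroom head, 40 mm in diameter, on the left of the panel, about 120 mm from the switch.
- glue_bottle: White squeeze bottle with pointed cap, 42 mm across, 121 mm high, stands to the left of the press; origin at the centre of its underside. Bystander.
- tape_roll: Brown roll of packing tape lying flat, 114 mm across, 48 mm high, to the right of the press; origin at the centre of its underside. Bystander.
- mug: White mug 81 mm across, 97 mm high, to the left of the press; origin at the centre of its underside. Bystander.
- marker: Marker pen 147 x 18 x 20 mm lying at the left; origin at the centre of its underside. Bystander.
- box_cutter: Snap-blade cutter 158 x 21 x 17 mm lying at the right; origin at the centre of its underside. Bystander.

How it is judged:
By the outcome, as a careful person would: the job done as asked, in the order asked, and still so for the second after the job is handed in, with the robot touching nothing.
It also fails if it takes over 58 s, if anything falls off the work surface, if the arm or the gripper's body presses on something with over 40 N, if the wrist force passes 120 N, or if a joint passes its speed limit or range.

## Robot

A 6-joint arm with a two-finger parallel gripper is mounted at the origin on a cart in front of the work surface, level with it; the furniture and walls round the work are solid. World frame = base frame: x ahead of the robot, y to its left, z up, the work surface at z = 0. Lengths are in m, angles in degrees, forces in N, time in s.
With the tool pointing down it reaches from about 0.25 to 0.725 m from the base axis. Payload 9.7 kg.
Tool frame: the origin (TCP) lies between the finger pads; the fingertips stand 11 mm ahead of it and the grasp point (between the pads) lies 8 mm behind it; z points along the fingers, x is the direction in which the jaws open and shut, and the axes are right-handed (so a half turn about z gives the same grasp; the last joint's range is limited). The gripper opens to 85 mm and grips with 20 to 120 N. Pads are 22 mm wide; open, the fingers measure 114 mm over their backs; the gripper's body (76 mm by 85 mm) begins 54 mm behind the grasp point. The pads swing forward as they close: fully open they stand 13 mm farther back than shut.
Start: joints at [68.411, 4.979, 10.078, 95.1, 0, 90], TCP at [0.202, 0.511, 0.219] pointing down, gripper open.
Joint ranges: [-179.16, 179.16], [-48.56, 103.87], [-65.8, 70.77], [-126.05, 130.52], [-82.76, 87.17], [-180, 180]. Speed limits (degrees/s): [127.2, 127.2, 147.25, 180, 180, 180].

## Interface

Orientations are given as [roll, pitch, yaw] about the fixed x, y, z axes, in that order (R = Rz(yaw) Ry(pitch) Rx(roll)).
In Python, from workcell import get_obs, camera, job_done, spotter gives the robot as it stands.
- The arm moves only by the tool play_rows, never from a script. Its argument "rows" is a list of rows, each a list of 3 entries, a list of its own where there are three numbers: the closure, from 0 (fully open) to 1 (shut), then the shift along the tool's x, y, z in cm, then the turn, a rotation vector about the tool's x, y, z in degrees. In form: [[claw, [x, y, z], [wx, wy, wz]], ...]. A call has 1 to 12 rows; each row shifts and turns the pose as measured when the row begins, along the tool's axes as they then stand; what a row does not reach is not made up. A row lasts 1/10 s, in which the tool goes at most 50 mm and 8.59 degrees, less where a joint would pass 70% of its speed; a pose out of reach is approached as far as the arm can. A call is refused whole if a number of a shift passes 5 or a number of a turn 8.59, either way. A call with a gripper value outside its range is refused whole. The fingers move at their own pace and stop on an object; "newtons" is the grip in N (left out, the last holds). Time passes only in rows, so rows that do not move let the fingers close. It gives the time, the measured TCP pose, the force and the opening at its end, in the units of the state.
- get_obs(): the state, without advancing time (a new reading comes with each control period).
- camera(name): name is "scene" or "top" or "wrist"; returns a dict with "img" (400x640x3 uint8, red, green, blue), "intrinsics" (3x3 intrinsics, pixels), "xyz" and "orientation" of the camera in the world. Camera axes: x right, y down, z forward; pixel columns grow to the right and rows downward; lengths in m; the calibration is good to about 2 mm. A picture is of the moment at which its call begins. There is no depth.
- job_done(): hands the job in, once; it reports no verdict.
Trained networks look in a picture, given as the dict that the camera call returned (one of the last four; its "shot" number tells which), for a name from the list of things; names that differ only in an ending like _2 or _b are one class to them, and where a whole thing is asked for, a point or a joint stands for the part that bears it (a point fixed in the world has none). Each returns a list of dicts, best first, with "confidence" (0 to 1); they miss things now and then, are a little off and sometimes report something else, mostly with a low value. They report only what shows in the picture. A call takes as long as a camera call.
- spotter.spot_in(picture, thing): "point" ([x, y, z] in m, in world coordinates, good to about 4 mm: the middle of the surface that is visible of it).
- spotter.trace(picture, thing): "pixels" (400x640 bool, what is visible of it).
The state is a dict: "time": time; "q": joint angles; "qd": joint speeds; "joint_efforts": joint torques, N m; "ee_pos": TCP position; "tcp_rot": TCP orientation; "wrist_force": force on the tool from outside, world axes, zero at the start; "torque": the same for the moment, N m; "opening": finger opening in m.
Only numpy, scipy, OpenCV 4.12 (cv2) and the standard library are available. Lean on these libraries where they do the work, as an engineer would, in place of code of your own. Each camera call takes 0.05 s, during which the arm holds its last target.

## Working session

There is one attempt and no reset: what is moved stays moved. The work goes in short steps, Python scripts to look and compute and a tool call to move; the robot and the scene stay as the last step left them, time stands still between calls to the robot, and variables do not carry over. Pictures are saved under pics/ and viewed, and the job is handed in when it is done.

Besides the shell and the picture viewer there is one more tool, called after ">>>" as a command line: name --argument value ..., lists and objects as JSON in quotes. play_rows: Moves the arm, as the interface text tells. Its arguments: {"type":"object","properties":{"rows":{"type":"array","items":{"type":"array"}},"newtons":{"type":"number"}},"required":["rows"]}

```bash
ls; mkdir -p pics; cat > h.py <<'E'
import numpy as np, cv2
from scipy.spatial.transform import Rotation as R
from workcell import get_obs, camera, job_done, spotter
def save(p,n): cv2.imwrite('pics/'+n+'.png',cv2.cvtColor(p['img'],cv2.COLOR_RGB2BGR))
E
python3 - <<'E'
from h import *
o=get_obs(); print(o)
for c in ['scene','top']:
    p=camera(c); save(p,c+'1'); print(c,p['xyz'],p['orientation'],p['intrinsics'],p['shot'])
    for t in ['press','drawer_handle','guard_tab','guard_hinge','switch_press_point','stop_top']+(['glue_bottle','tape_roll','mug','marker','box_cutter'] if c=='top' else []):
        r=spotter.spot_in(p,t); print(t,[(np.round(x['point'],4),round(x['confidence'],2)) for x in r[:2]])
E
```

```text
pics
{'time': 0.0, 'q': array([6.84108372e+01, 5.01084475e+00, 1.00347856e+01, 9.50999141e+01,
       4.43957106e-04, 9.00012741e+01]), 'qd': array([-0.06051648,  0.04216918,  0.02504926, -0.00449198, -0.02578756,
        0.07333507]), 'joint_efforts': array([ 1.05775111e-03, -5.20385993e+01,  4.64806366e+01,  1.60574808e-02,
        1.02458800e-04, -7.51021986e-06]), 'ee_pos': array([0.20227881, 0.51118669, 0.2181885 ]), 'tcp_rot': array([-1.79999558e+02,  7.59732345e-02,  6.84095631e+01]), 'wrist_force': array([-0.55178327, -0.28444258, -0.60535144]), 'torque': array([ 0.01920356, -0.0025315 ,  0.09121386]), 'opening': 0.08554615303976391}
scene [ 0.10909193 -0.5236688   0.64201022] [-127.18815339   -0.99618036  -39.33264312] [[366.12151559   0.         313.96307712]
 [  0.         366.12151559 195.74079773]
 [  0.           0.           1.        ]] 1
press [(array([0.6342, 0.0056, 0.1085]), 0.82)]
drawer_handle [(array([0.5277, 0.0071, 0.0414]), 0.88), (array([0.6302, 0.0086, 0.1063]), 0.35)]
guard_tab [(array([ 0.6676, -0.0092,  0.1677]), 0.87)]
guard_hinge [(array([0.646 , 0.02
[... 276 characters left out ...]
   416.23622286 193.76731071]
 [  0.           0.           1.        ]] 2
press [(array([0.5935, 0.1029, 0.1454]), 0.16)]
drawer_handle [(array([0.5325, 0.0169, 0.0435]), 0.89)]
guard_tab [(array([ 0.6666, -0.0034,  0.1689]), 0.71)]
guard_hinge [(array([0.6557, 0.0511, 0.1447]), 0.88)]
switch_press_point [(array([0.6554, 0.0503, 0.1464]), 0.95)]
stop_top [(array([0.5946, 0.1067, 0.1408]), 0.51)]
glue_bottle [(array([0.4941, 0.2796, 0.0745]), 0.57)]
tape_roll [(array([ 0.5579, -0.2992,  0.052 ]), 0.77)]
mug [(array([0.5736, 0.342 , 0.0414]), 0.73), (array([0.4103, 0.2919, 0.0157]), 0.72)]
marker [(array([0.4102, 0.2883, 0.0145]), 0.91)]
box_cutter [(array([ 0.4442, -0.3075,  0.0156]), 0.71)]
```

View pics/scene1.png

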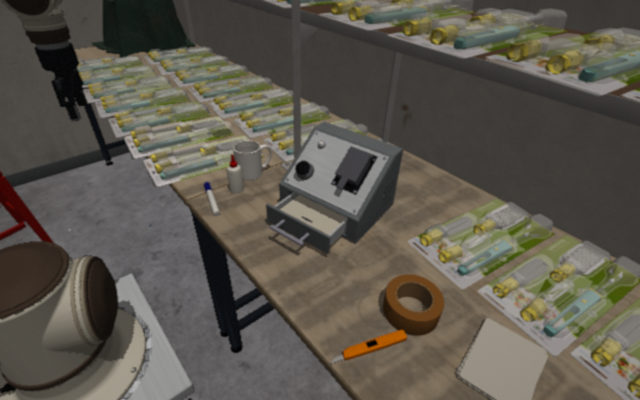

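View pics/top1.png

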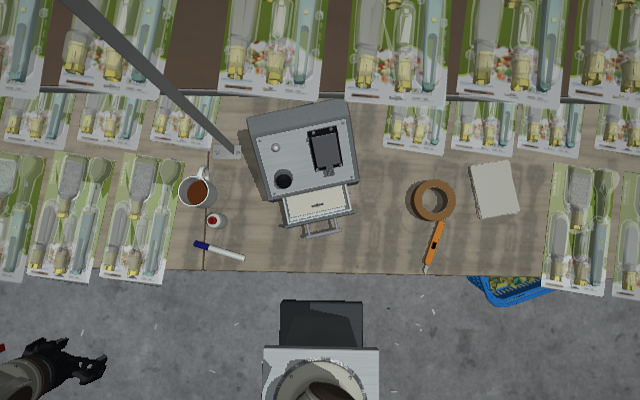

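```bash
python3 - <<'E'
from h import *
a=cv2.imread('pics/scene1.png')[110:260,250:420]; cv2.imwrite('pics/s1z.png',cv2.resize(a,None,fx=4,fy=4,interpolation=cv2.INTER_CUBIC))
a=cv2.imread('pics/top1.png')[90:240,230:380]; cv2.imwrite('pics/t1z.png',cv2.resize(a,None,fx=4,fy=4,interpolation=cv2.INTER_CUBIC))
E
```

```text
(no output)
```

View pics/s1z.png

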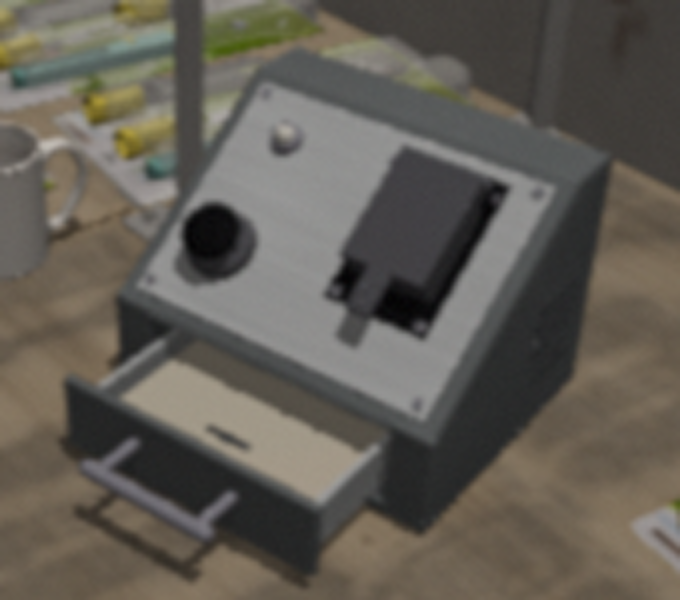

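View pics/t1z.png

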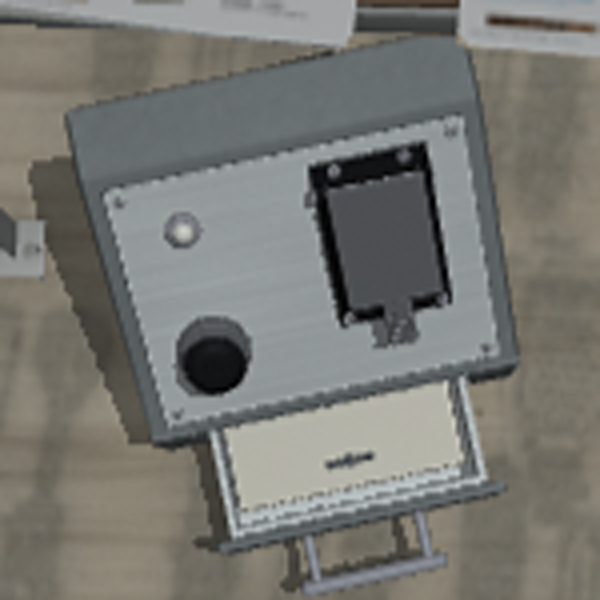

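```bash
cat >> h.py <<'E'
def proj(p,X):
    M=R.from_euler('xyz',p['orientation'],degrees=True).as_matrix()
    c=(np.atleast_2d(X)-p['xyz'])@M
    K=p['intrinsics']; return c[:,:2]/c[:,2:]*[K[0,0],K[1,1]]+K[:2,2]
def ray(p,uv):
    M=R.from_euler('xyz',p['orientation'],degrees=True).as_matrix(); K=p['intrinsics']
    d=M@np.array([(uv[0]-K[0,2])/K[0,0],(uv[1]-K[1,2])/K[1,1],1]); return np.array(p['xyz']),d/np.linalg.norm(d)
def tri(obs):
    A=0;b=0
    for p,uv in obs:
        o,d=ray(p,uv);P=np.eye(3)-np.outer(d,d);A=A+P;b=b+P@o
    return np.linalg.solve(A,b)
E
python3 - <<'E'
from h import *
from scipy.optimize import least_squares
s=camera('scene');t=camera('top')
zs=lambda u,v:(250+u/4-.4,110+v/4-.4)
zt=lambda u,v:(230+u/4-.4,90+v/4-.4)
C=[(s,zs(118,297),(-.1,.125,.078)),(s,zs(432,442),(-.1,-.125,.078)),(s,zs(420,530),(-.1,-.125,0)),(s,zs(608,160),(.1,-.125,.187)),(s,zs(292,48),(.1,.125,.187)),
(t,zt(155,447),(-.1,.125,.078)),(t,zt(517,372),(-.1,-.125,.078)),(t,zt(468,40),(.1,-.125,.187)),(t,zt(70,115),(.1,.125,.187))]
def f(q):
    Rz=R.from_euler('z',q[2]).as_matrix()
    return np.concatenate([proj(p,Rz@np.array(X)+[q[0],q[1],0])[0]-uv for p,uv,X in C])
r=least_squares(f,[.63,.03,0]);print(r.x,np.degrees(r.x[2]));print(r.fun.reshape(-1,2).round(1))
Rz=R.from_euler('z',r.x[2]).as_matrix();o=np.array([r.x[0],r.x[1],0])
loc=lambda P:Rz.T@(P-o)
B=np.array([[np.cos(np.radians(35)),0,np.sin(np.radians(35))],[0,1,0],[-np.sin(np.radians(35)),0,np.cos(np.radians(35))]]) # rows panel axes
pan=lambda P:B@(loc(P)-[-.1,0,.078])
for n,a,b in [('tab tip',zs(350,340),zt(395,343)),('cover low L top',zs(342,245),zt(342,306)),('cover up L',zs(402,148),zt(328,190)),('cover up R',zs(490,185),zt(432,172)),('stop',zs(210,228),zt(213,362)),('bar L',zs(85,468),zt(305,592)),('bar R',zs(208,533),zt(445,560)),('bezelscrewUR',zs(495,198),zt(404,157)),('screw LR',zs(420,326),zt(441,299)),('screw LL',zs(336,290),zt(348,319))]:
    P=tri([(s,a),(t,b)]);print(n,P.round(4),loc(P).round(4),pan(P).round(4))
np.save('press.npy',r.x)
E
```

```text
[0.67203273 0.05026317 0.22929258] 13.137496821833775
[[-2.  -0.9]
 [-0.9  1.6]
 [-0.6  3.4]
 [ 1.6 -1.8]
 [ 0.4 -1.8]
 [-0.5  0.5]
 [ 1.4 -0.2]
 [-0.  -2.3]
 [-1.2 -0.3]]
tab tip [ 0.6169 -0.0089  0.1003] [-0.0671 -0.0451  0.1003] [ 0.0397 -0.0451 -0.0006]
cover low L top [0.6345 0.0242 0.1457] [-0.0424 -0.0169  0.1457] [ 0.086  -0.0169  0.0225]
cover up L [0.6959 0.0352 0.188 ] [ 0.0198 -0.0201  0.188 ] [ 0.1613 -0.0201  0.0214]
cover up R [ 0.709  -0.0276  0.1862] [ 0.0183 -0.0843  0.1862] [ 0.159  -0.0843  0.0208]
stop [0.5979 0.1064 0.131 ] [-0.0594  0.0715  0.131 ] [0.0637 0.0715 0.0202]
bar L [0.4547 0.0476 0.045 ] [-0.2123  0.0468  0.045 ] [-0.1109  0.0468  0.0374]
bar R [ 0.4773 -0.046   0.0487] [-0.2115 -0.0494  0.0487] [-0.1081 -0.0494  0.0399]
bezelscrewUR [ 0.7267 -0.0135  0.1631] [ 0.0387 -0.0745  0.1631] [ 0.1624 -0.0745 -0.0099]
screw LR [ 0.6448 -0.0385  0.1155] [-0.0467 -0.0802  0.1155] [ 0.0652 -0.0802  0.0001]
screw LL [0.6304 0.0214 0.1153] [-0.0471 -0.0187  0.1153] [ 0.0647 -0.0187  0.0002]
```

```bash
cat >> h.py <<'E'
import json,math
q=np.load('press.npy'); RZ=R.from_euler('z',q[2]).as_matrix(); O=np.array([q[0],q[1],0])
c35,s35=math.cos(math.radians(35)),math.sin(math.radians(35))
PA=np.array([[c35,0,-s35],[0,1,0],[s35,0,c35]]) # cols panel axes in press
def press(X): return RZ@np.array(X,float)+O
def panel(X): return press(PA@np.array(X,float)+[-.1,0,.078])
RP=RZ@PA
def unpanel(P): return PA.T@(RZ.T@(np.array(P)-O)-[-.1,0,.078])
def plan(pos,rot,n,claw,start=None):
    """linear pose move in n rows; rot: Rotation or None"""
    o=get_obs()
    p0=np.array(o['ee_pos']);r0=R.from_euler('xyz',o['tcp_rot'],degrees=True)
    if start is not None:p0,r0=start
    r1=r0 if rot is None else rot
    dv=(r1*r0.inv()).as_rotvec(); p=p0.copy();r=r0;rows=[]
    for i in range(1,n+1):
        t=p0+(np.array(pos)-p0)*i/n; rt=R.from_rotvec(dv*i/n)*r0
        sh=np.round(r.inv().apply(t-p)*100,2); w=np.round((r.inv()*rt).as_rotvec(degrees=True),1)
        rows.append([claw,list(map(float,sh)),list(map(float,w))]); p=p+r.apply(sh/100); r=r*R.from_rotvec(w,degrees=True)
    print(json.dumps(rows)); return p,r
E
python3 - <<'E'
from h import *
plan([.36,-.02,.26],R.from_euler('xyz',[180,0,103],degrees=True),14,1)
E
```

```text
[[1, [-3.12, 2.44, -0.29], [-0.0, -0.0, -2.5]], [1, [-3.21, 2.31, -0.3], [-0.0, -0.0, -2.4]], [1, [-3.32, 2.17, -0.29], [-0.0, -0.0, -2.5]], [1, [-3.4, 2.02, -0.29], [-0.0, -0.0, -2.5]], [1, [-3.49, 1.87, -0.3], [-0.0, -0.0, -2.5]], [1, [-3.57, 1.72, -0.29], [-0.0, -0.0, -2.4]], [1, [-3.63, 1.57, -0.3], [-0.0, -0.0, -2.5]], [1, [-3.7, 1.4, -0.29], [-0.0, -0.0, -2.5]], [1, [-3.76, 1.25, -0.29], [-0.0, -0.0, -2.4]], [1, [-3.81, 1.08, -0.3], [-0.0, -0.0, -2.5]], [1, [-3.85, 0.92, -0.29], [-0.0, -0.0, -2.5]], [1, [-3.89, 0.75, -0.29], [-0.0, -0.0, -2.4]], [1, [-3.91, 0.59, -0.3], [-0.0, -0.0, -2.5]], [1, [-3.94, 0.41, -0.29], [-0.0, -0.0, -2.5]]]
```

>>> play_rows --rows '[[1, [-3.1, 2.4, -0.3], [0, 0, -2.5]], [1, [-3.2, 2.3, -0.3], [0, 0, -2.5]], [1, [-3.3, 2.2, -0.3], [0, 0, -2.5]], [1, [-3.4, 2.0, -0.3], [0, 0, -2.5]], [1, [-3.5, 1.9, -0.3], [0, 0, -2.5]], [1, [-3.6, 1.7, -0.3], [0, 0, -2.5]], [1, [-3.6, 1.6, -0.3], [0, 0, -2.5]], [1, [-3.7, 1.4, -0.3], [0, 0, -2.5]], [1, [-3.8, 1.2, -0.3], [0, 0, -2.5]], [1, [-3.8, 1.1, -0.3], [0, 0, -2.5]], [1, [-3.8, 0.9, -0.3], [0, 0, -2.5]], [1, [-3.9, 0.8, -0.3], [0, 0, -2.5]]]'

```text
time: 2.25
ee_pos: [0.3453, 0.0453, 0.2554]
tcp_rot: [179.8, 0.1, 100.1]
wrist_force: [0.4, 0.9, 0.3]
opening: 0.0001
```

```bash
python3 - <<'E'
from h import *
w=camera('wrist');save(w,'w1');print(w['xyz'],w['orientation'],get_obs()['q'])
E
```

```text
[0.26633475 0.03052104 0.41034169] [1.61354213e+02 9.91443100e-02 1.00138966e+02] [  6.85812601 -21.24201563  -8.9472974  102.01892876  -0.19155594
  -3.28976414]
```

View pics/w1.png

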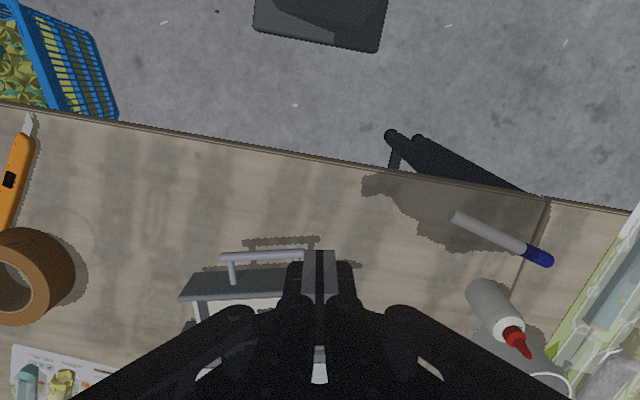

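```bash
python3 - <<'E'
from h import *
D=R.from_euler('xyz',[180,0,103.1],degrees=True)
a=press([-.265,0,.12]);b=press([-.265,0,.045]);print(a,b)
s=plan(a,D,5,1);s=plan(b,D,2,1,s);s=plan(press([-.225,0,.045]),D,4,1,s)
print(press([-.135,0,.048]))
E
```

```text
[ 0.41396846 -0.00996833  0.12      ] [ 0.41396846 -0.00996833  0.045     ]
[[1, [-1.22, 1.13, 2.72], [0.1, 0.0, -0.6]], [1, [-1.24, 1.13, 2.72], [0.0, 0.1, -0.6]], [1, [-1.25, 1.11, 2.72], [0.1, 0.0, -0.6]], [1, [-1.27, 1.1, 2.72], [0.0, 0.1, -0.6]], [1, [-1.28, 1.09, 2.71], [0.1, 0.0, -0.6]]]
[[1, [0.0, 0.0, 3.75], [-0.0, 0.0, 0.0]], [1, [0.0, 0.0, 3.75], [-0.0, 0.0, 0.0]]]
[[1, [0.0, 1.0, -0.0], [-0.0, 0.0, 0.0]], [1, [0.0, 1.0, -0.0], [-0.0, 0.0, 0.0]], [1, [0.0, 1.0, -0.0], [-0.0, 0.0, 0.0]], [1, [0.0, 1.0, -0.0], [-0.0, 0.0, 0.0]]]
[0.54056603 0.0195792  0.048     ]
```

>>> play_rows --rows '[[1, [-1.2, 1.1, 2.7], [0.1, 0, -0.6]], [1, [-1.2, 1.1, 2.7], [0, 0.1, -0.6]], [1, [-1.3, 1.1, 2.7], [0, 0, -0.6]], [1, [-1.3, 1.1, 2.7], [0, 0, -0.6]], [1, [-1.3, 1.1, 2.7], [0, 0, -0.6]], [1, [0, 0, 3.7], [0, 0, 0]], [1, [0, 0, 3.0], [0, 0, 0]], [1, [0, 0, 0], [0, 0, 0]]]'

```text
time: 3.1
ee_pos: [0.4181, -0.0172, 0.0492]
tcp_rot: [179.5, 0.2, 102.7]
wrist_force: [-0.7, -0.8, 0.8]
opening: -0.0002
```

>>> play_rows --rows '[[1, [0.1, 1.0, 0.3], [0, 0, 0]], [1, [0.1, 1.0, 0], [0, 0, 0]], [1, [0, 1.0, 0], [0, 0, 0]], [1, [0, 1.0, 0], [0, 0, 0]], [1, [0, 1.0, 0], [0, 0, 0]], [1, [0, 1.0, 0], [0, 0, 0]]]'

```text
time: 3.7
ee_pos: [0.4843, -0.0002, 0.0535]
tcp_rot: [179.0, 0.3, 102.7]
wrist_force: [-0.7, -0.5, 0.1]
opening: 0.0001
```

```bash
python3 - <<'E'
from h import *
w=camera('wrist');save(w,'w2');print(RZ.T@(get_obs()['ee_pos']-O))
p=camera('scene');save(p,'s2');a=cv2.imread('pics/s2.png')[110:260,250:420]; cv2.imwrite('pics/s2z.png',cv2.resize(a,None,fx=4,fy=4,interpolation=cv2.INTER_CUBIC))
E
```

```text
[-0.19301386 -0.00654473  0.05346547]
```

View pics/s2z.png

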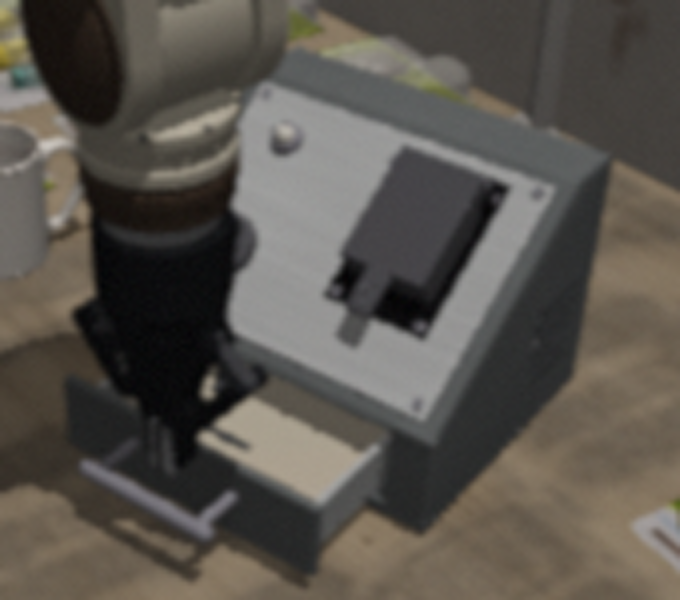

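```bash
python3 - <<'E'
from h import *
p=camera('scene')
e=get_obs()['ee_pos'];print(e,(proj(p,[e-[0,0,.011],e])-[250,110])*4+1.5)
for x in(-.212,-.2,-.19):print(x,(proj(p,[press([x,.045,.048]),press([x,0,.048]),press([x,-.045,.048])])-[250,110])*4+1.5)
E
```

```text
[ 4.83359312e-01 -3.73523059e-04  5.28368710e-02] [[169.1582244  494.38396384]
 [168.80504985 480.73427354]]
-0.212 [[ 85.86450339 465.29493529]
 [142.19190899 497.2805955 ]
 [201.39482395 530.89912101]]
-0.2 [[ 99.34468414 454.9739313 ]
 [155.50883868 486.42341689]
 [214.5142923  519.46390648]]
-0.19 [[110.40250789 446.50758762]
 [166.42849722 477.52071289]
 [225.26763866 510.09105544]]
```

View pics/w2.png

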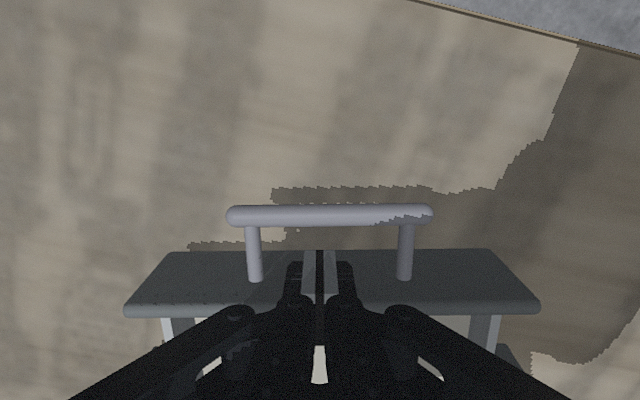

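```bash
python3 - <<'E'
from h import *
p=camera('wrist');T=camera('top');save(T,'t2')
o=get_obs();e=o['ee_pos'];r=R.from_euler('xyz',o['tcp_rot'],degrees=True)
for k in (0,.011):
  for y in(-.011,0,.011): print(k,y,proj(p,e+r.apply([0,y,k])))
for z in(.03,.04,.048):print(z,proj(p,[press([-.212,.045,z]),press([-.212,-.045,z])]))
# bar ends midline triangulate wrist + scene(first)
s=camera('scene');print(tri([(p,(228,215)),(s,(250+85/4-.4,110+468/4-.4))]),tri([(p,(431,214)),(s,(250+208/4-.4,110+533/4-.4))]))
a=cv2.imread('pics/t2.png')[90:240,230:380]; cv2.imwrite('pics/t2z.png',cv2.resize(a,None,fx=4,fy=4,interpolation=cv2.INTER_CUBIC))
E
```

```text
0 -0.011 [[321.15214291 229.28409768]]
0 0 [[321.10686299 249.970934  ]]
0 0.011 [[321.06337354 269.83976358]]
0.011 -0.011 [[321.0462874  220.58752876]]
0.011 0 [[321.00560627 240.258482  ]]
0.011 0.011 [[320.96644362 259.19518661]]
0.03 [[417.21920314 202.79260952]
 [248.95790377 203.65529981]]
0.04 [[422.29855449 209.61928233]
 [245.16776905 210.50283797]]
0.048 [[426.76521127 215.62249068]
 [241.83594554 216.52235715]]
[ 0.42218126 -0.03036328  0.13098417] [ 0.52260864  0.07477508 -0.07240872]
```

View pics/t2z.png

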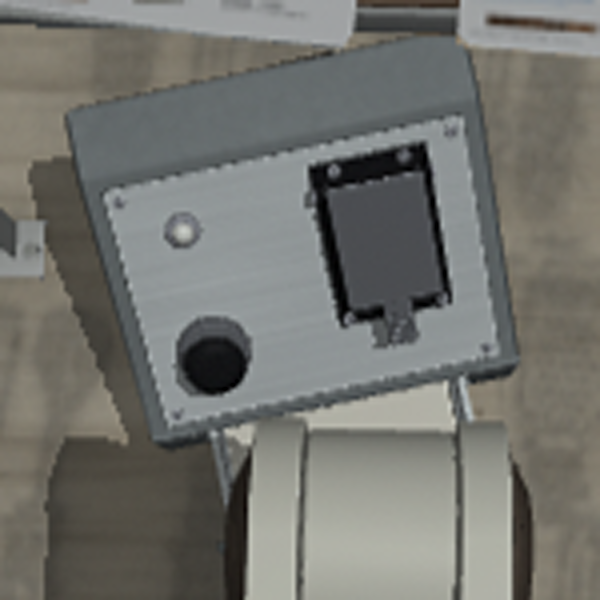

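>>> play_rows --rows '[[1, [0, 0, -2.5], [0.8, 0, 0]], [1, [0, -3.0, -1.0], [0, 0, 0]], [1, [0, -3.0, 0], [0, 0, 0]], [1, [-0.3, 0, 2.0], [0, 0, 0]], [1, [-0.3, 0, 2.5], [0, 0, 0]], [1, [0, 0, 1.5], [0, 0, 0]], [1, [0, 0, 0], [0, 0, 0]]]'

```text
time: 4.7
ee_pos: [0.4203, -0.0213, 0.0279]
tcp_rot: [179.8, 0.3, 102.6]
wrist_force: [0.5, 0.2, 0.1]
opening: -0.0
```

```bash
python3 - <<'E'
from h import *
o=get_obs();print(RZ.T@(o['ee_pos']-O),o['tcp_rot'])
w=camera('wrist');save(w,'w3')
p=camera('scene');save(p,'s3');a=cv2.imread('pics/s3.png')[110:260,250:420]; cv2.imwrite('pics/s3z.png',cv2.resize(a,None,fx=4,fy=4,interpolation=cv2.INTER_CUBIC))
E
```

```text
[-0.26138976 -0.01247146  0.02786315] [179.82809316   0.29552708 102.62022671]
```

View pics/s3z.png

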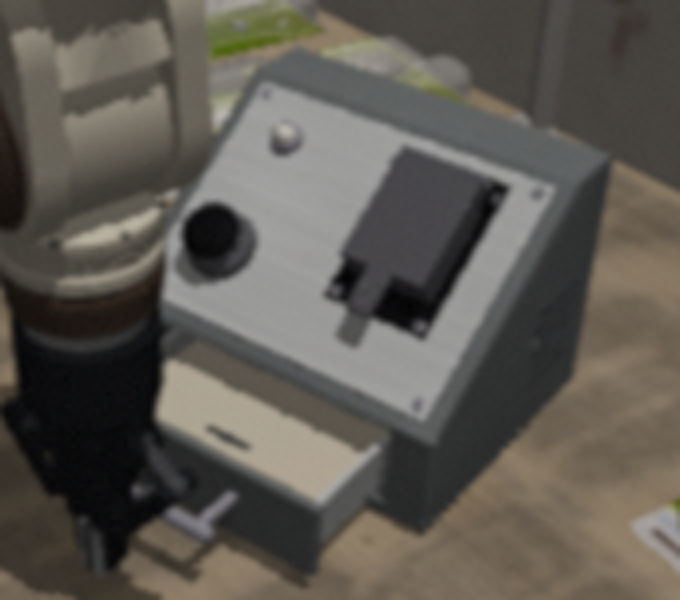

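View pics/w3.png

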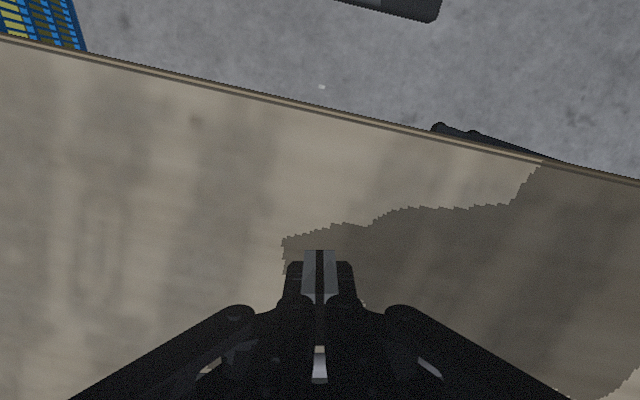

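>>> play_rows --rows '[[1, [0.5, 1.0, 0], [0, 0, 0]], [1, [0.5, 1.0, 0], [0, 0, 0]], [1, [0, 1.0, 0], [0, 0, 0]], [1, [0, 1.0, 0], [0, 0, 0]], [1, [0, 1.0, 0], [0, 0, 0]], [1, [0, 1.0, 0], [0, 0, 0]]]'

```text
time: 5.4
ee_pos: [0.4827, 0.0039, 0.0326]
tcp_rot: [179.7, 0.4, 102.7]
wrist_force: [-3.0, -0.4, 2.5]
opening: -0.0
```

```bash
python3 - <<'E'
from h import *
o=get_obs();print(RZ.T@(o['ee_pos']-O),o['tcp_rot'],RZ.T@o['wrist_force'])
w=camera('wrist');save(w,'w4')
p=camera('scene');save(p,'s4');a=cv2.imread('pics/s4.png')[110:260,250:420]; cv2.imwrite('pics/s4z.png',cv2.resize(a,None,fx=4,fy=4,interpolation=cv2.INTER_CUBIC))
E
```

```text
[-0.19487628 -0.00213425  0.0325622 ] [179.65052334   0.37819049 102.66153626] [-2.98341015  0.28685684  2.48518049]
```

View pics/s4z.png

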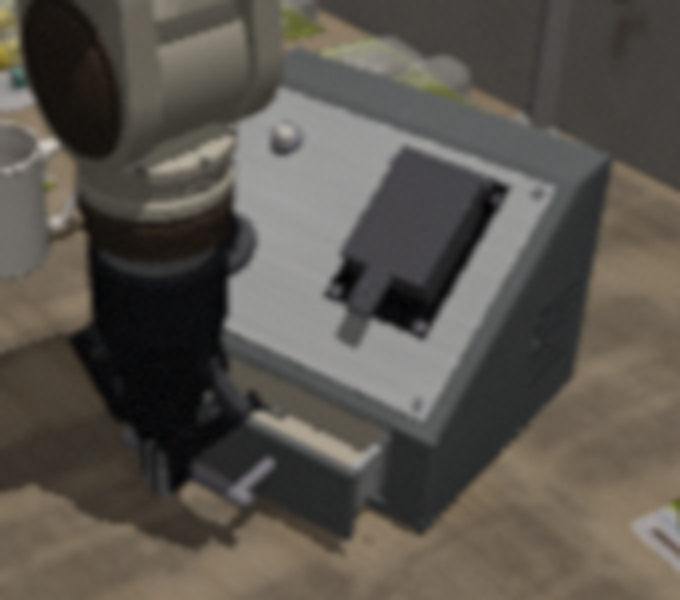

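>>> play_rows --rows '[[1, [0, 0.9, 0.3], [0, 0, 0]], [1, [0, 0.9, 0.1], [0, 0, 0]], [1, [0, 0.9, 0.1], [0, 0, 0]], [1, [0, 0.8, 0.1], [0, 0, 0]], [1, [0, 0.3, 0], [0, 0, 0]], [1, [0, 0.3, 0], [0, 0, 0]]]'

```text
time: 6.1
ee_pos: [0.5198, 0.012, 0.0261]
tcp_rot: [-179.6, 0.4, 102.6]
wrist_force: [-25.9, -5.6, 20.9]
opening: 0.0001
```

```bash
python3 - <<'E'
from h import *
o=get_obs();print(RZ.T@(o['ee_pos']-O),o['tcp_rot'],RZ.T@o['wrist_force'])
E
```

```text
[-0.15691844 -0.00266355  0.02605067] [-179.57709907    0.37856302  102.59926778] [-26.53398363   0.44244208  20.89668275]
```

>>> play_rows --rows '[[1, [0, -1.0, 0], [0, 0, 0]], [1, [0, -3.0, 0], [0, 0, 0]], [1, [0, -3.0, -2], [0, 0, 0]], [1, [0, -3, -4], [0, 0, 0]], [1, [0, -3, -5], [0, 0, 0]], [1, [0, -2, -5], [0, 0, 0]], [1, [0, 0, 0], [0, 0, 0]]]'

```text
time: 6.8
ee_pos: [0.3772, -0.0189, 0.18]
tcp_rot: [-179.7, 0.4, 102.6]
wrist_force: [1.5, -0.7, -0.7]
opening: -0.0002
```

```bash
python3 - <<'E'
from h import *
o=get_obs();print(RZ.T@(o['ee_pos']-O),o['tcp_rot'],RZ.T@o['wrist_force'])
p=camera('scene');save(p,'s5');a=cv2.imread('pics/s5.png')[110:260,250:420]; cv2.imwrite('pics/s5z.png',cv2.resize(a,None,fx=4,fy=4,interpolation=cv2.INTER_CUBIC))
T=camera('top');save(T,'t5');a=cv2.imread('pics/t5.png')[90:240,230:380]; cv2.imwrite('pics/t5z.png',cv2.resize(a,None,fx=4,fy=4,interpolation=cv2.INTER_CUBIC))
E
```

```text
[-0.30283726 -0.00035397  0.17996944] [-179.70531063    0.40715521  102.61977285] [ 1.27573636 -0.99494114 -0.69041104]
```

View pics/s5z.png

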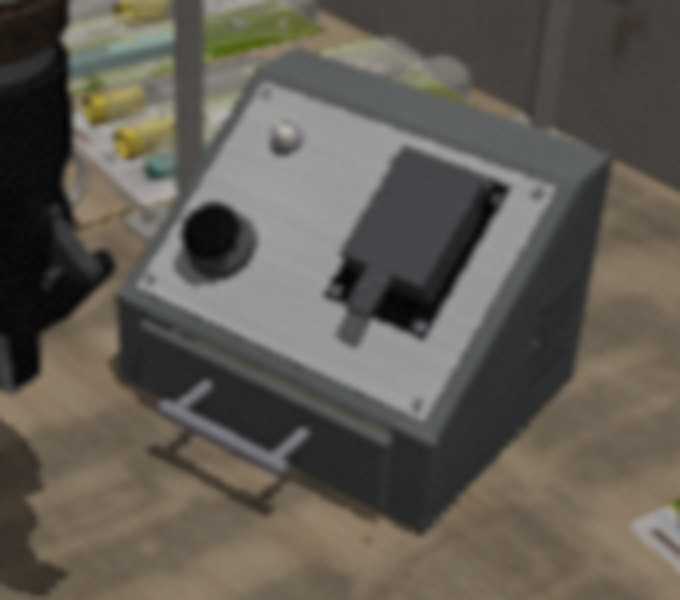

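View pics/t5z.png

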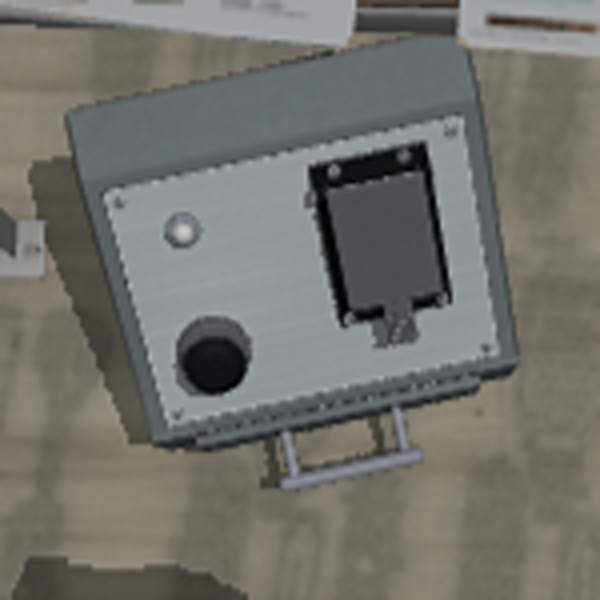

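```bash
python3 - <<'E'
from h import *
s=camera('scene');t=camera('top')
zs=lambda u,v:(250+u/4-.4,110+v/4-.4)
zt=lambda u,v:(230+u/4-.4,90+v/4-.4)
for n,a,b in [('L',zs(165,406),zt(284,484)),('R',zs(287,468),zt(422,457)),('edgeL',zs(118,297),zt(155,447)),('edgeR',zs(432,442),zt(517,372)),('front topR',zs(390,438),zt(479,386)),('front topL',zs(142,322),zt(197,442))]:
    P=tri([(s,a),(t,b)]);print(n,P.round(4),(RZ.T@(P-O)).round(4))
E
```

```text
L [0.527  0.0636 0.0463] [-0.1382  0.046   0.0463]
R [ 0.5479 -0.0302  0.0481] [-0.1392 -0.0502  0.0481]
edgeL [0.5493 0.1475 0.0747] [-0.0974  0.1226  0.0747]
edgeR [ 0.604  -0.092   0.0808] [-0.0986 -0.1231  0.0808]
front topR [ 0.595  -0.0673  0.0719] [-0.1018 -0.097   0.0719]
front topL [0.5522 0.1215 0.0678] [-0.1005  0.0966  0.0678]
```

>>> play_rows --rows '[[1, [0, 2, 4.5], [0, 0, 0]], [1, [0, 3, 4.5], [0, 0, 0]], [1, [0, 3, 4], [0, 0, 0]], [1, [0, 3, 1.2], [0, 0, 0]], [1, [0, 2, 0], [0, 0, 0]], [1, [0, 1.0, 0], [0, 0, 0]], [1, [0, 0, 0], [0, 0, 0]]]'

```text
time: 7.7
ee_pos: [0.5095, 0.0127, 0.0149]
tcp_rot: [-178.3, 0.1, 102.7]
wrist_force: [-0.2, 0.0, 0.7]
opening: 0.0001
```

```bash
python3 - <<'E'
from h import *
o=get_obs();print(RZ.T@(o['ee_pos']-O),o['tcp_rot'],RZ.T@o['wrist_force'])
E
```

```text
[-0.16685809  0.00032754  0.01487802] [-1.78344327e+02  9.82088849e-02  1.02726368e+02] [-0.21440974  0.09969066  0.67935742]
```

>>> play_rows --rows '[[1, [0, 0, -2.2], [-1.7, 0, 0]], [1, [0, 0.4, 0], [0, 0, 0]], [1, [0, 0.3, 0], [0, 0, 0]], [1, [0, 0.3, 0], [0, 0, 0]]]'

```text
time: 8.1
ee_pos: [0.5169, 0.0152, 0.0321]
tcp_rot: [-179.6, 0.0, 102.8]
wrist_force: [0.2, -0.8, -0.8]
opening: -0.0002
```

```bash
python3 - <<'E'
from h import *
o=get_obs();print(RZ.T@(o['ee_pos']-O),o['tcp_rot'],RZ.T@o['wrist_force'])
E
```

```text
[-0.15900995  0.00112241  0.0320747 ] [-1.79593239e+02  5.51858693e-03  1.02757982e+02] [-0.03615315 -0.8461007  -0.82071007]
```

>>> play_rows --rows '[[1, [0, 0.3, 0], [0, 0, 0]], [1, [0, 0.3, 0], [0, 0, 0]]]'

```text
time: 8.3
ee_pos: [0.5188, 0.0157, 0.0308]
tcp_rot: [-179.0, 0.0, 102.7]
wrist_force: [-23.4, -4.7, 14.5]
opening: 0.0004
```

>>> play_rows --rows '[[1, [0, 0.3, 0], [0, 0, 0]], [1, [0, 0.3, 0], [0, 0, 0]]]'

```text
time: 8.5
ee_pos: [0.5184, 0.0157, 0.0299]
tcp_rot: [-178.2, -0.0, 102.7]
wrist_force: [-16.2, -4.2, 13.6]
opening: 0.0
```

```bash
python3 - <<'E'
from h import *
o=get_obs();print(RZ.T@(o['ee_pos']-O),o['tcp_rot'],RZ.T@o['wrist_force'])
w=camera('wrist');save(w,'w5')
E
```

```text
[-0.15749253  0.00130052  0.02989971] [-1.78241582e+02 -1.31097871e-03  1.02688389e+02] [-16.71296084  -0.41390291  13.62710031]
```

View pics/w5.png

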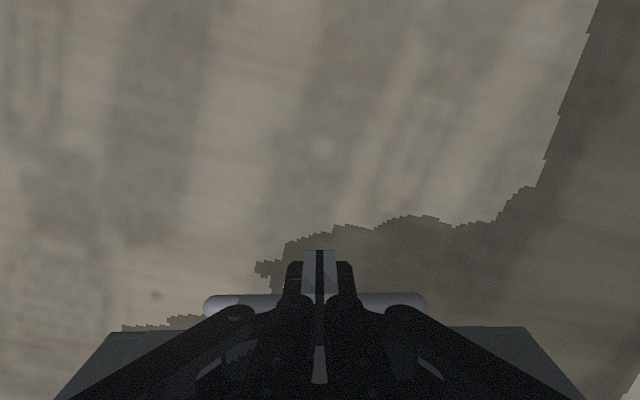

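```bash
python3 - <<'E'
from h import *
p=camera('scene')
for e in ([.4203,-.0213,.0279],[.3772,-.0189,.18]):
  e=np.array(e)
  for k in(-.008,0,.011):print(k,(proj(p,[e-[0,0,k]])-[250,110])*4+1.5)
E
python3 - <<'E'
import cv2
a=cv2.imread('pics/s3.png')[220:270,250:310]; cv2.imwrite('pics/s3y.png',cv2.resize(a,None,fx=10,fy=10,interpolation=cv2.INTER_CUBIC)*2)
E
```

```text
-0.008 [[102.09199797 569.05195025]]
0 [[102.74545635 578.9039614 ]]
0.011 [[103.63173267 592.26610433]]
-0.008 [[ 12.2562333  387.96257102]]
0 [[ 13.61077172 400.55402021]]
0.011 [[ 15.4440098 417.5953413]]
```

View pics/s3y.png

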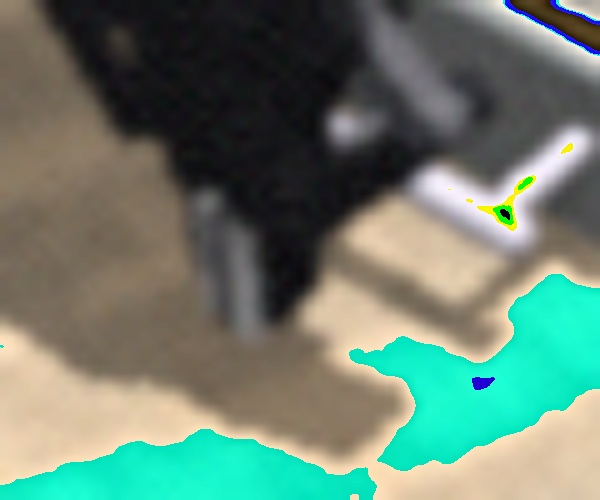

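>>> play_rows --rows '[[1, [0, -1.0, 0], [-1.0, 0, 0]], [1, [0, -3.0, 0], [0, 0, 0]], [1, [0, -2, -4], [0, 0, 0]], [0.3, [0, 0, -5], [0, 0, 0]], [0.3, [0, 0, -5], [0, 0, 0]], [0.3, [0, 0, -5], [0, 0, 0]], [0.3, [0, 0, -2], [0, 0, 0]]]'

```text
time: 9.3
ee_pos: [0.4567, 0.0026, 0.2395]
tcp_rot: [-178.4, -0.2, 102.7]
wrist_force: [1.3, 0.1, 0.2]
opening: 0.0581
```

```bash
python3 - <<'E'
from h import *
D=R.from_euler('xyz',[180,0,103.1],degrees=True)
g=panel([.066,-.050,.027]);print(g)
plan(g+[0,0,.06],D,5,.6)
E
```

```text
[ 0.62358222 -0.01238885  0.13797315]
[[0.6, [-1.03, 3.21, 0.74], [-0.3, -0.0, -0.1]], [0.6, [-1.03, 3.21, 0.75], [-0.3, -0.1, -0.1]], [0.6, [-1.03, 3.2, 0.77], [-0.4, -0.0, -0.1]], [0.6, [-1.05, 3.2, 0.8], [-0.3, -0.0, -0.0]], [0.6, [-1.04, 3.19, 0.81], [-0.3, -0.1, -0.1]]]
```

>>> play_rows --rows '[[0.6, [-1.0, 3.2, 0.7], [-0.3, 0, -0.1]], [0.6, [-1.0, 3.2, 0.7], [-0.3, 0, 0]], [0.6, [-1.0, 3.2, 0.7], [-0.4, 0, 0]], [0.6, [-1.0, 3.2, 0.7], [-0.3, 0, 0]], [0.6, [-1.0, 3.2, 0.7], [-0.3, 0, 0]], [0.6, [0, 0, 0], [0, 0, 0]]]'

```text
time: 9.9
ee_pos: [0.632, -0.0113, 0.2043]
tcp_rot: [179.6, -0.1, 102.8]
wrist_force: [0.3, -0.2, -0.3]
opening: 0.0342
```

```bash
python3 - <<'E'
from h import *
o=get_obs();print(o['ee_pos'],unpanel(o['ee_pos']),o['tcp_rot'],o['opening'])
w=camera('wrist');save(w,'w6')
for X in ([.071,-.05,.027],[.056,-.05,.027],[.086,-.05,.027],[.086,-.02,.027],[.086,-.08,.027]):print(proj(w,[panel(X)]))
for t in ['guard_tab','guard_hinge']:
    r=spotter.spot_in(w,t); print(t,[(np.round(x['point'],4),unpanel(x['point']),round(x['confidence'],2)) for x in r[:2]])
E
```

```text
[ 0.63201768 -0.01130599  0.20428622] [ 0.1109663  -0.05086277  0.07646757] [ 1.79568941e+02 -7.07165993e-02  1.02785619e+02] 0.03421281454912172
[[321.85519336 200.26955411]]
[[321.68210723 178.64913364]]
[[322.03465055 222.68579219]]
[[368.60472879 222.40291578]]
[[275.48075907 222.96857028]]
guard_tab [(array([ 0.6657, -0.0056,  0.1724]), array([ 0.12060829, -0.05296173,  0.03079028]), 0.88), (array([0.5011, 0.274 , 0.0051]), array([-0.05459752,  0.25673214, -0.05076487]), 0.75)]
guard_hinge [(array([0.6408, 0.0409, 0.1378]), array([ 0.08955706, -0.00201926,  0.01029379]), 0.94)]
```

View pics/w6.png

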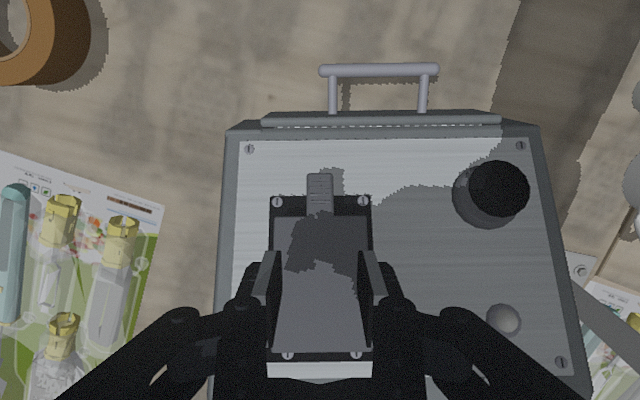

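```bash
python3 - <<'E'
from h import *
a=cv2.imread('pics/t5.png')[155:185,310:345]; cv2.imwrite('pics/ty.png',cv2.resize(a,None,fx=16,fy=16,interpolation=cv2.INTER_CUBIC))
a=cv2.imread('pics/s5.png')[155:205,315:375]; cv2.imwrite('pics/sy.png',cv2.resize(a,None,fx=10,fy=10,interpolation=cv2.INTER_CUBIC))
E
```

```text
(no output)
```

View pics/ty.png

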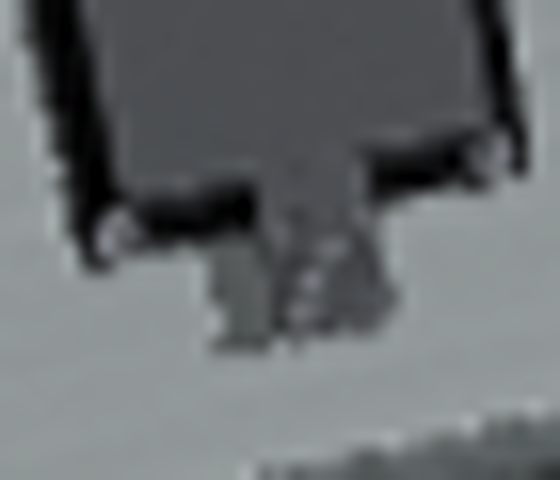

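View pics/sy.png

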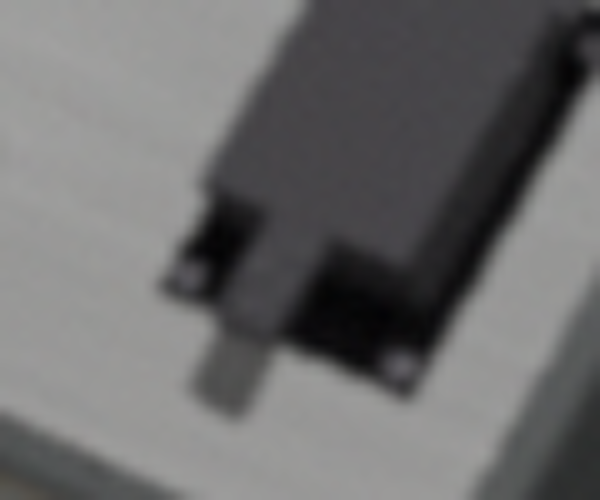

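```bash
python3 - <<'E'
from h import *
s=camera('scene');t=camera('top');w=camera('wrist')
uw=(320,174);ut=(331.0-.5+.5,175.7);us=(340.2,188.2)
for n,ob in [('wt',[(w,uw),(t,ut)]),('ws',[(w,uw),(s,us)]),('st',[(s,us),(t,ut)]),('all',[(w,uw),(s,us),(t,ut)])]:
    P=tri(ob);print(n,P.round(4),unpanel(P).round(4))
# known panel corner features in wrist: press front edge corners, in wrist
for X in ([-.1,.125,.078],[-.1,-.125,.078]):print(X,proj(w,[press(X)]),proj(t,[press(X)]),proj(s,[press(X)]))
print(proj(w,[press([-.14,.05,.048]),press([-.14,-.05,.048])]))
E
```

```text
wt [ 0.6121 -0.0153  0.13  ] [ 0.0517 -0.0502  0.0273]
ws [ 0.6154 -0.0162  0.1243] [ 0.0509 -0.0519  0.0208]
st [ 0.6146 -0.0169  0.1252] [ 0.0507 -0.0523  0.0222]
all [ 0.6143 -0.0161  0.1248] [ 0.0504 -0.0515  0.0219]
[-0.1, 0.125, 0.078] [[538.81615699 123.23750756]] [[267.85016589 201.87542256]] [[277.1049611  182.95865419]]
[-0.1, -0.125, 0.078] [[226.26690505 125.08768209]] [[360.24507046 182.36658963]] [[356.74861724 221.72077136]]
[[438.18795069  71.10207365]
 [319.59461354  71.84386688]]
```

```bash
python3 - <<'E'
from h import *
D=R.from_euler('xyz',[180,0,103.1],degrees=True)
g=panel([.061,-.051,.026]);print(g)
s=plan(g+[0,0,.03],D,2,.6)
plan(g,D,2,.6,s)
E
```

```text
[ 0.62037951 -0.01416323  0.13428612]
[[0.6, [-0.06, -0.49, 2.25], [0.4, -0.0, -0.1]], [0.6, [-0.06, -0.48, 2.25], [0.3, -0.0, -0.2]]]
[[0.6, [-0.0, -0.0, 1.5], [0.0, -0.0, 0.0]], [0.6, [-0.0, -0.0, 1.5], [0.0, -0.0, 0.0]]]
```

>>> play_rows --rows '[[0.6, [-0.1, -0.6, 1.5], [0.4, 0, -0.2]], [0.6, [0, -0.6, 1.5], [0.3, 0, -0.1]], [0.6, [0, 0, 1.5], [0, 0, 0]], [0.6, [0, 0, 0], [0, 0, 0]]]'

```text
time: 10.6
ee_pos: [0.6162, -0.0143, 0.1679]
tcp_rot: [179.6, 0.1, 103.1]
wrist_force: [-0.3, -0.1, 0.1]
opening: 0.0347
```

```bash
python3 - <<'E'
from h import *
o=get_obs();print(o['ee_pos'],unpanel(o['ee_pos']),o['tcp_rot'],o['opening'])
w=camera('wrist');save(w,'w7')
E
```

```text
[ 0.61617319 -0.01426086  0.16791886] [ 0.07691733 -0.05013903  0.05591256] [1.79605888e+02 1.06261597e-01 1.03147471e+02] 0.034689739966908564
```

View pics/w7.png

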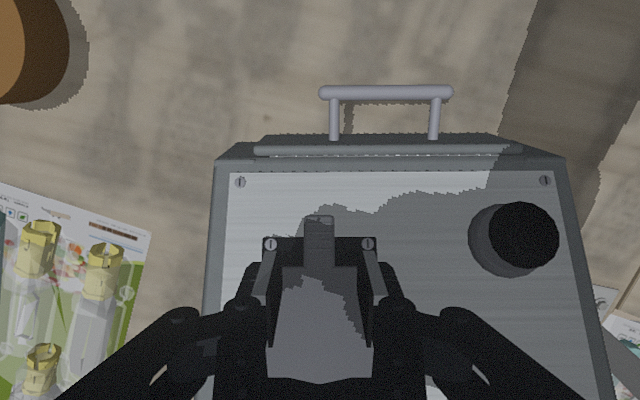

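>>> play_rows --rows '[[0.6, [0, 0.2, 1.2], [0, 0, 0]], [0.6, [0, 0.2, 1.1], [0, 0, 0]], [0.6, [0, 0, 1.0], [0, 0, 0]], [0.6, [0, 0, 0], [0, 0, 0]]]'

```text
time: 11.05
ee_pos: [0.6218, -0.0131, 0.1368]
tcp_rot: [179.3, 0.2, 103.2]
wrist_force: [-0.3, -0.7, -1.1]
opening: 0.0341
```

```bash
python3 - <<'E'
from h import *
o=get_obs();print(o['ee_pos'],unpanel(o['ee_pos']),o['tcp_rot'],o['opening'])
w=camera('wrist');save(w,'w8')
p=camera('scene');save(p,'s8');a=cv2.imread('pics/s8.png')[110:260,250:420]; cv2.imwrite('pics/s8z.png',cv2.resize(a,None,fx=4,fy=4,interpolation=cv2.INTER_CUBIC))
E
```

```text
[ 0.62176967 -0.01312147  0.13683756] [ 0.06376636 -0.05030148  0.02717772] [179.28084662   0.18707692 103.15688885] 0.034081852887929656
```

View pics/w8.png

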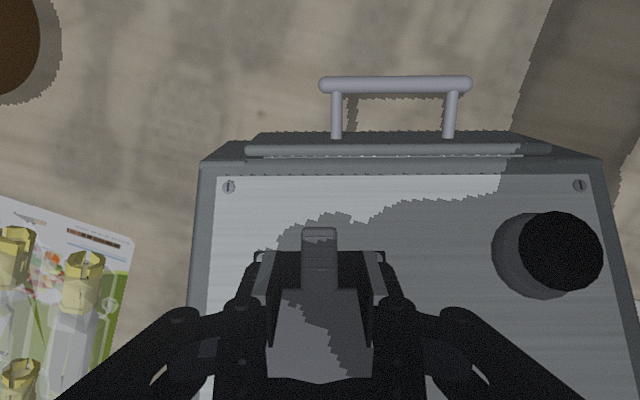

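View pics/s8z.png

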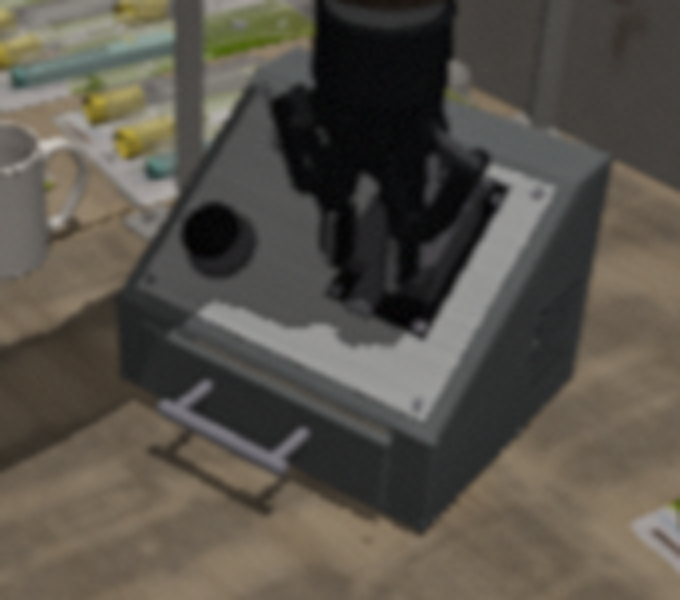

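>>> play_rows --rows '[[0.9, [0, 0, 0], [0, 0, 0]], [0.9, [0, 0, 0], [0, 0, 0]], [0.9, [0, 0, 0], [0, 0, 0]], [0.9, [0, 0, 0], [0, 0, 0]]]' --newtons 25

```text
time: 11.55
ee_pos: [0.6228, -0.0132, 0.1397]
tcp_rot: [179.1, 0.2, 103.2]
wrist_force: [0.6, -0.3, 0.4]
opening: 0.0088
```

```bash
python3 - <<'E'
from h import *
o=get_obs();print(o['ee_pos'],unpanel(o['ee_pos']),o['tcp_rot'],o['opening'])
w=camera('wrist');save(w,'w9')
p=camera('scene');save(p,'s9');a=cv2.imread('pics/s9.png')[150:200,310:380]; cv2.imwrite('pics/s9z.png',cv2.resize(a,None,fx=10,fy=10,interpolation=cv2.INTER_CUBIC)*2)
E
```

```text
[ 0.62279574 -0.0132047   0.13970981] [ 0.06621682 -0.05061574  0.02896825] [179.09102944   0.23563564 103.15125141] 0.008811388940695728
```

View pics/w9.png

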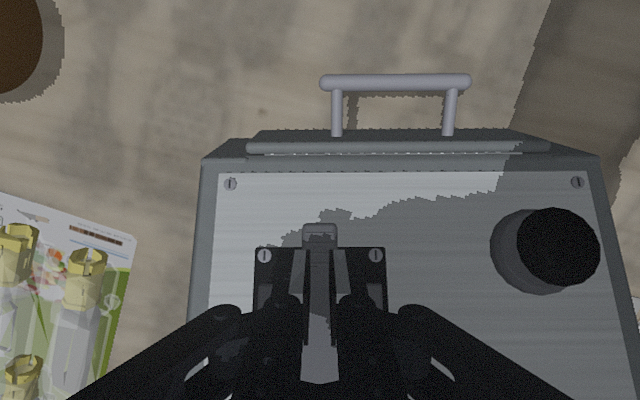

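View pics/s9z.png

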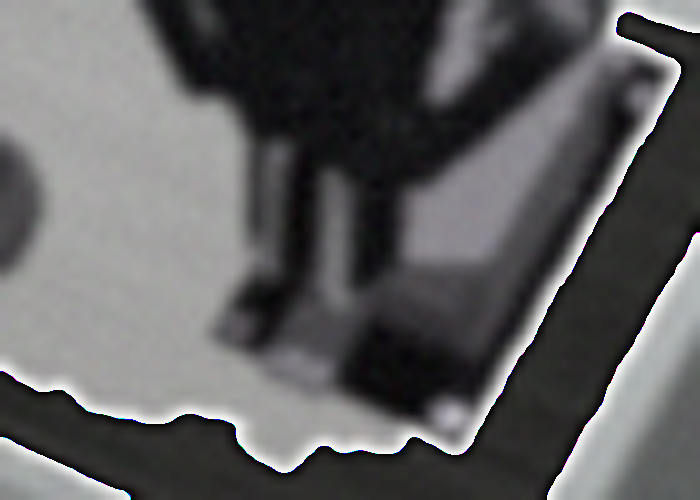

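>>> play_rows --rows '[[0.6, [0, 0, -0.2], [0, 0, 0]], [0.6, [0, 0, 0], [0.5, 0, 0]], [0.6, [0, 0.1, 0.6], [0.4, 0, 0]], [0.6, [0, 0, 0.6], [0, 0, 0]], [0.6, [0, 0, 0.4], [0, 0, 0]], [0.6, [0, 0, 0.1], [0, 0, 0]]]'

```text
time: 12.25
ee_pos: [0.6245, -0.0131, 0.1306]
tcp_rot: [179.7, 0.3, 103.2]
wrist_force: [-9.6, 0.7, 13.1]
opening: 0.0342
```

```bash
python3 - <<'E'
from h import *
o=get_obs();print(o['ee_pos'],unpanel(o['ee_pos']),o['tcp_rot'],o['opening'])
w=camera('wrist');save(w,'w10')
p=camera('scene');save(p,'s10');a=cv2.imread('pics/s10.png')[150:200,310:380]; cv2.imwrite('pics/s10z.png',cv2.resize(a,None,fx=10,fy=10,interpolation=cv2.INTER_CUBIC))
E
```

```text
[ 0.62448055 -0.01307534  0.13062887] [ 0.06237629 -0.0508727   0.02057164] [179.70172023   0.33426469 103.16223227] 0.0342420029744338
```

View pics/w10.png

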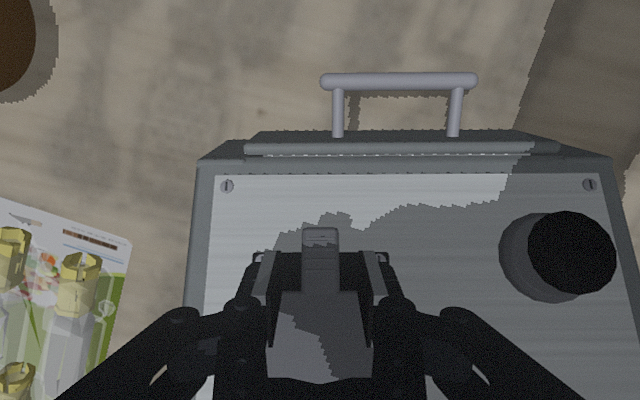

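View pics/s10z.png

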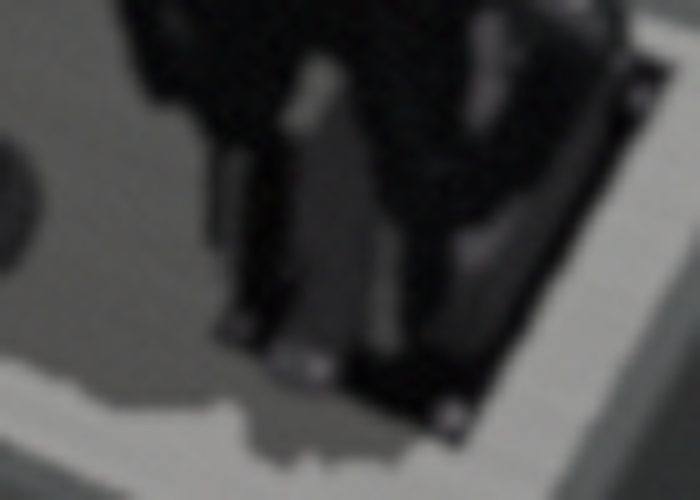

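```bash
python3 - <<'E'
from h import *
w=camera('wrist');print(w['intrinsics'])
o=get_obs();e=o['ee_pos'];r=R.from_euler('xyz',o['tcp_rot'],degrees=True)
M=R.from_euler('xyz',w['orientation'],degrees=True)
print('cam in tool',r.inv().apply(w['xyz']-e), (r.inv()*M).as_euler('xyz',degrees=True), r.inv().apply(M.apply([0,0,1])))
for k in(-.04,-.03,-.02,-.01,0,.011):
  a=proj(w,e+r.apply([[.017,-.011,k],[-.017,-.011,k],[.017,.011,k]]));print(k,a.round(0).tolist())
a=cv2.imread('pics/w10.png')[190:340,210:430]; cv2.imwrite('pics/w10z.png',cv2.resize(a,None,fx=3.6,fy=3.6,interpolation=cv2.INTER_CUBIC)*1)
E
```

```text
[[352.26975561   0.         319.13646558]
 [  0.         352.26975561 197.20795215]
 [  0.           0.           1.        ]]
cam in tool [-0.00087569 -0.07973351 -0.15528076] [-1.83984480e+01 -2.59468168e-02  4.15104606e-03] [-4.52576091e-04  3.15623303e-01  9.48884464e-01]
-0.04 [[367.0, 275.0], [276.0, 275.0], [365.0, 324.0]]
-0.03 [[364.0, 262.0], [279.0, 262.0], [362.0, 308.0]]
-0.02 [[361.0, 250.0], [281.0, 250.0], [359.0, 295.0]]
-0.01 [[359.0, 240.0], [284.0, 240.0], [357.0, 282.0]]
0 [[357.0, 231.0], [286.0, 231.0], [355.0, 271.0]]
0.011 [[354.0, 222.0], [288.0, 222.0], [353.0, 261.0]]
```

View pics/w10z.png

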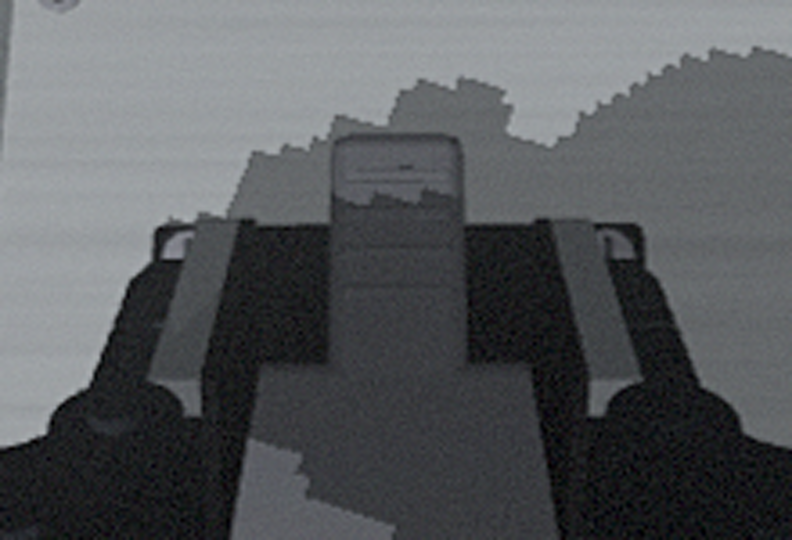

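```bash
python3 - <<'E'
from h import *
D=R.from_euler('xyz',[180,0,103.1],degrees=True)
g=panel([.059,-.051,.027]);print(g)
o=get_obs();print(o['ee_pos'],o['wrist_force'])
s=plan(o['ee_pos']+[0,0,.012],D,1,.6)
b=g-[0,0,.005];s=plan(b,D,3,.6,s);print(unpanel(b))
b=g-[0,0,.027];s=plan(b,D,3,.6,s);print(unpanel(b))
E
```

```text
[ 0.61822552 -0.01466596  0.13395811]
[ 0.62451881 -0.01309091  0.13035194] [-9.24223028 -1.33260801 17.74296574]
[[0.6, [-0.01, 0.01, -1.2], [0.3, 0.3, 0.1]]]
[[0.6, [-0.0, -0.22, 0.45], [-0.0, 0.0, -0.0]], [0.6, [-0.0, -0.21, 0.44], [-0.0, 0.0, -0.0]], [0.6, [-0.01, -0.22, 0.45], [-0.0, 0.0, -0.0]]]
[ 0.05613212 -0.051       0.02290424]
[[0.6, [0.0, -0.0, 0.73], [-0.0, 0.0, -0.0]], [0.6, [0.0, -0.0, 0.74], [-0.0, 0.0, -0.0]], [0.6, [0.0, -0.0, 0.73], [-0.0, 0.0, -0.0]]]
[ 0.04351344 -0.051       0.00488289]
```

>>> play_rows --rows '[[0.6, [0, 0, -1.2], [0.3, 0.3, 0]], [0.6, [0, -0.4, 0], [0, 0, 0]], [0.6, [0, -0.4, 0.7], [0, 0, 0]], [0.6, [0, 0, 0.7], [0, 0, 0]], [0.6, [0, 0, 0.5], [0, 0, 0]]]'

```text
time: 12.9
ee_pos: [0.6153, -0.015, 0.1199]
tcp_rot: [-179.9, 0.0, 103.2]
wrist_force: [-0.1, -0.2, -0.1]
opening: 0.0341
```

```bash
python3 - <<'E'
from h import *
o=get_obs();print(o['ee_pos'],unpanel(o['ee_pos']),o['tcp_rot'],o['opening'])
w=camera('wrist');save(w,'w11')
a=cv2.imread('pics/w11.png')[190:340,210:430]; cv2.imwrite('pics/w11z.png',cv2.resize(a,None,fx=3.6,fy=3.6,interpolation=cv2.INTER_CUBIC)*1)
E
```

```text
[ 0.61532946 -0.01498301  0.11987767] [ 0.04855454 -0.0506505   0.01712494] [-1.79904200e+02  1.73654061e-02  1.03164362e+02] 0.0340999547792614
```

View pics/w11z.png

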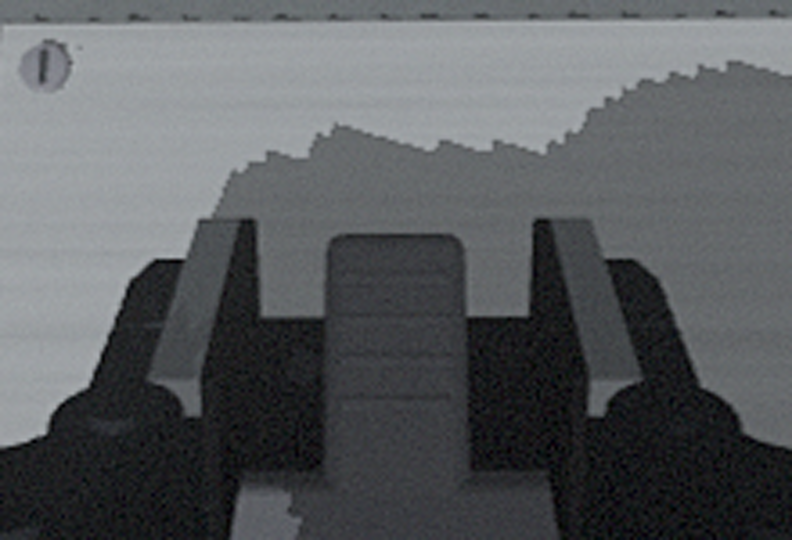

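>>> play_rows --rows '[[0.6, [0, 0.1, 0.6], [0, 0, 0]], [0.6, [0, 0, 0.6], [0, 0, 0]], [0.6, [0, 0, 0.1], [0, 0, 0]]]'

```text
time: 13.25
ee_pos: [0.6154, -0.0147, 0.1031]
tcp_rot: [-179.7, -0.0, 103.2]
wrist_force: [-0.3, -0.6, 0.3]
opening: 0.0343
```

>>> play_rows --rows '[[0.88, [0, 0, 0.05], [0, 0, 0]], [0.88, [0, 0, 0.05], [0, 0, 0]], [0.88, [0, 0, 0.05], [0, 0, 0]]]'

```text
time: 13.55
ee_pos: [0.6155, -0.0148, 0.102]
tcp_rot: [-179.7, -0.0, 103.2]
wrist_force: [-2.1, 0.7, 3.0]
opening: 0.0173
```

```bash
python3 - <<'E'
from h import *
o=get_obs();print(o['ee_pos'],unpanel(o['ee_pos']),o['tcp_rot'],o['opening'])
w=camera('wrist');save(w,'w12')
a=cv2.imread('pics/w12.png')[190:340,210:430]; cv2.imwrite('pics/w12z.png',cv2.resize(a,None,fx=3.6,fy=3.6,interpolation=cv2.INTER_CUBIC)*1)
E
```

```text
[ 0.61552874 -0.01483182  0.10197995] [ 0.03847594 -0.05054856  0.00233297] [-1.79721955e+02 -2.25988125e-03  1.03169059e+02] 0.01728409442022612
```

View pics/w12z.png

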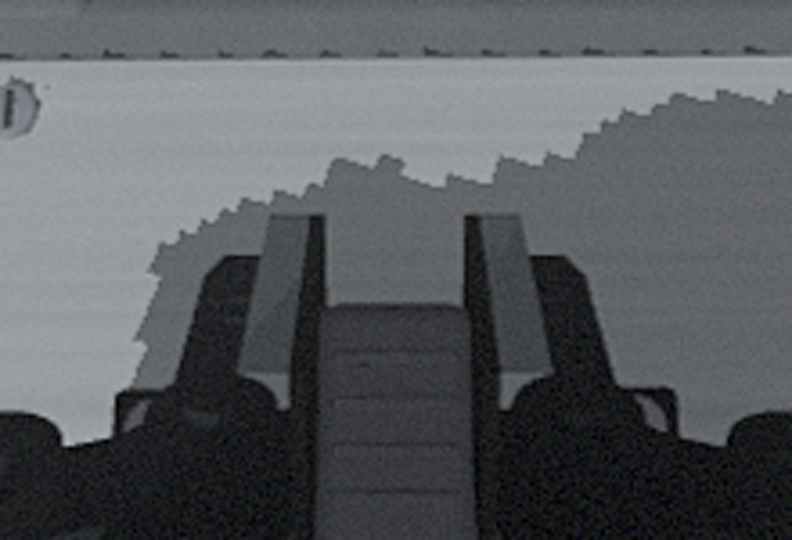

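```bash
cat >> h.py <<'E'
def arc(v,t0,t1,n):
    o=get_obs();r=R.from_euler('xyz',o['tcp_rot'],degrees=True)
    v=np.array(v); out=[];
    def pt(t):
        t=math.radians(t);return np.array([v[0]*math.cos(t)+v[1]*math.sin(t),0,-v[0]*math.sin(t)+v[1]*math.cos(t)])
    ts=np.linspace(t0,t1,n+1)
    for a,b in zip(ts,ts[1:]): out.append(np.round(r.inv().apply(RP@(pt(b)-pt(a)))*100,2).tolist())
    return out
E
python3 - <<'E'
from h import *
for x in arc([-.1,.013],0,72,12):print(x)
E
```

```text
[0.0, -0.44, -0.96]
[0.0, -0.34, -1.0]
[0.0, -0.24, -1.03]
[0.0, -0.13, -1.05]
[0.0, -0.02, -1.06]
[0.0, 0.09, -1.05]
[0.0, 0.2, -1.04]
[-0.0, 0.31, -1.01]
[-0.0, 0.41, -0.97]
[-0.0, 0.51, -0.92]
[-0.0, 0.61, -0.86]
[-0.0, 0.69, -0.8]
```

>>> play_rows --rows '[[0.9, [0, -0.4, -1.0], [0, 0, 0]], [0.9, [0, -0.3, -1.0], [0, 0, 0]], [0.9, [0, -0.2, -1.0], [0, 0, 0]], [0.9, [0, -0.1, -1.0], [0, 0, 0]]]'

```text
time: 14.0
ee_pos: [0.6049, -0.0173, 0.1437]
tcp_rot: [-179.6, -0.0, 103.2]
wrist_force: [2.7, -0.0, -2.2]
opening: 0.0173
```

```bash
python3 - <<'E'
from h import *
o=get_obs();print(o['ee_pos'],unpanel(o['ee_pos']),o['tcp_rot'],o['opening'],o['wrist_force'])
w=camera('wrist');save(w,'w13')
p=camera('scene');save(p,'s13');a=cv2.imread('pics/s13.png')[110:260,250:420]; cv2.imwrite('pics/s13z.png',cv2.resize(a,None,fx=4,fy=4,interpolation=cv2.INTER_CUBIC))
E
```

```text
[ 0.60493238 -0.01733616  0.1437287 ] [ 0.05350292 -0.05057893  0.04277678] [-1.79640139e+02 -1.51729349e-02  1.03166323e+02] 0.01729091255674359 [ 2.74968398 -0.00411368 -2.205934  ]
```

View pics/w13.png

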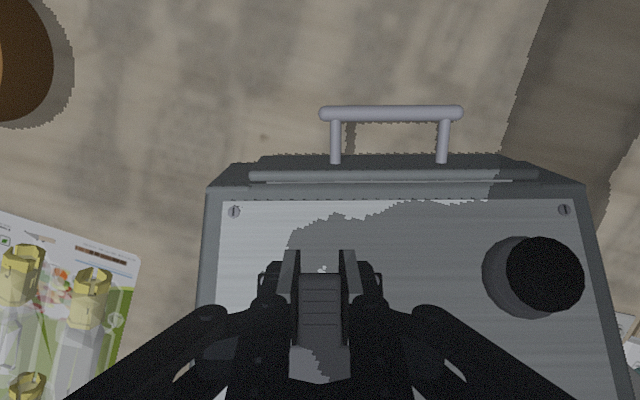

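View pics/s13z.png

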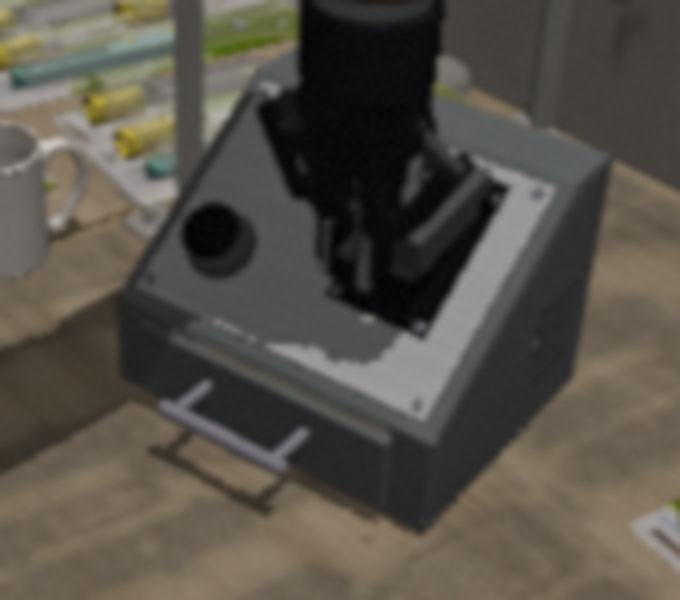

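>>> play_rows --rows '[[0.9, [0, 0.0, -1.0], [0, 0, 0]], [0.9, [0, 0.1, -1.0], [0, 0, 0]], [0.9, [0, 0.2, -1.0], [0, 0, 0]], [0.9, [0, 0.3, -1.0], [0, 0, 0]]]'

```text
time: 14.5
ee_pos: [0.6118, -0.0157, 0.1865]
tcp_rot: [-179.7, -0.0, 103.2]
wrist_force: [4.0, 0.3, -4.2]
opening: 0.0172
```

```bash
python3 - <<'E'
from h import *
o=get_obs();print(o['ee_pos'],unpanel(o['ee_pos']),o['tcp_rot'],o['opening'],o['wrist_force'])
v=np.array([-.1,.013])
for t in(45,50,55,60,70,75):
    a=math.radians(t);print(t,v[0]*math.cos(a)+v[1]*math.sin(a)-v[0]+.0385,-v[0]*math.sin(a)+v[1]*math.cos(a)-v[1]+.0023)
p=camera('scene');save(p,'s14');a=cv2.imread('pics/s14.png')[110:260,250:420]; cv2.imwrite('pics/s14z.png',cv2.resize(a,None,fx=4,fy=4,interpolation=cv2.INTER_CUBIC))
E
```

```text
[ 0.61175481 -0.01568944  0.18647477] [ 0.08376999 -0.05052597  0.07376686] [-1.79698421e+02 -1.92556968e-02  1.03167444e+02] 0.017244482790803164 [ 3.99581175  0.28346115 -4.15789059]
45 0.07698171003677035 0.06920306627407986
50 0.08417981679189278 0.07426068323782281
55 0.09179133294065228 0.07867169810146278
60 0.0997583302491977 0.08240254037844387
70 0.11651398973764993 0.08771552394182454
75 0.1251751312315058 0.08925723021523961
```

View pics/s14z.png

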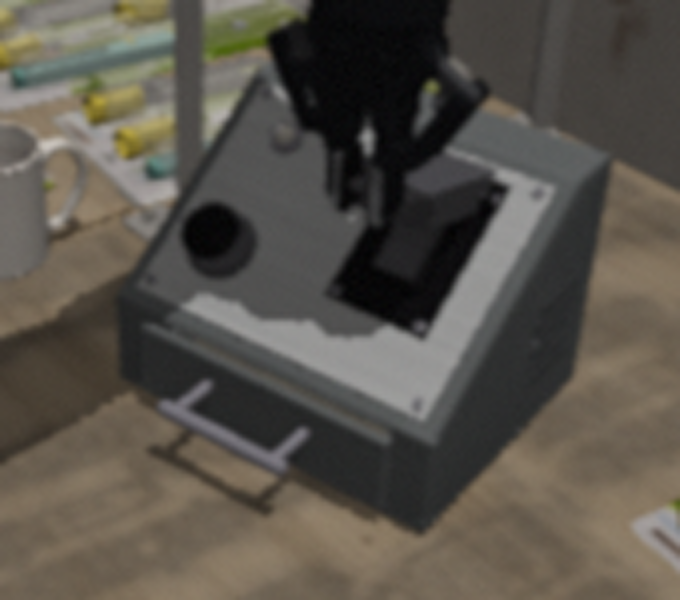

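>>> play_rows --rows '[[0.9, [0, 0.4, -0.9], [0, 0, 0]], [0.9, [0, 0.5, -0.9], [0, 0, 0]], [0.9, [0, 0.6, -0.8], [0, 0, 0]], [0.9, [0, 0.7, -0.8], [0, 0, 0]], [0.9, [0, 0.7, -0.7], [0, 0, 0]]]'

```text
time: 15.05
ee_pos: [0.6426, -0.0082, 0.23]
tcp_rot: [-179.8, -0.0, 103.2]
wrist_force: [4.4, -0.2, -7.9]
opening: 0.0173
```

```bash
python3 - <<'E'
from h import *
o=get_obs();print(o['ee_pos'],unpanel(o['ee_pos']),o['tcp_rot'],o['opening'],o['wrist_force'])
w=camera('wrist');save(w,'w15')
p=camera('scene');save(p,'s15');a=cv2.imread('pics/s15.png')[110:260,250:420]; cv2.imwrite('pics/s15z.png',cv2.resize(a,None,fx=4,fy=4,interpolation=cv2.INTER_CUBIC))
E
```

```text
[ 0.64263439 -0.00821087  0.23002829] [ 0.13477669 -0.05026171  0.09122062] [-1.79796025e+02 -4.24170060e-02  1.03191412e+02] 0.017251646710992895 [ 4.44407372 -0.22948235 -7.89323205]
```

View pics/s15z.png

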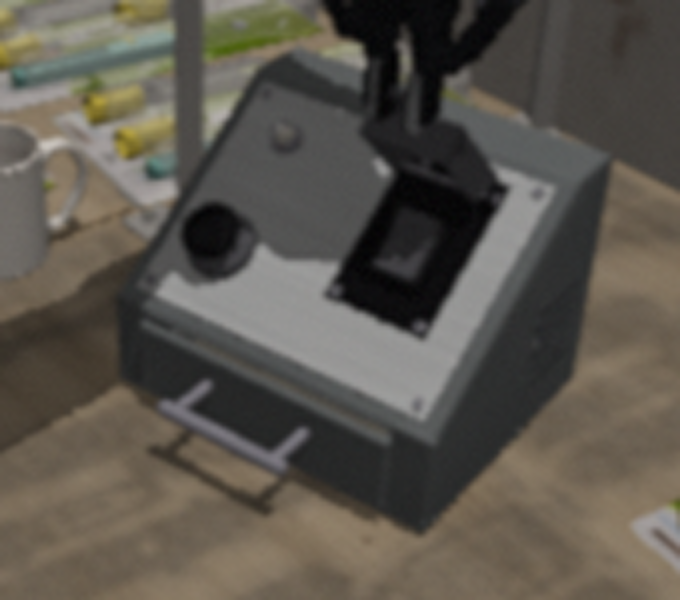

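View pics/w15.png

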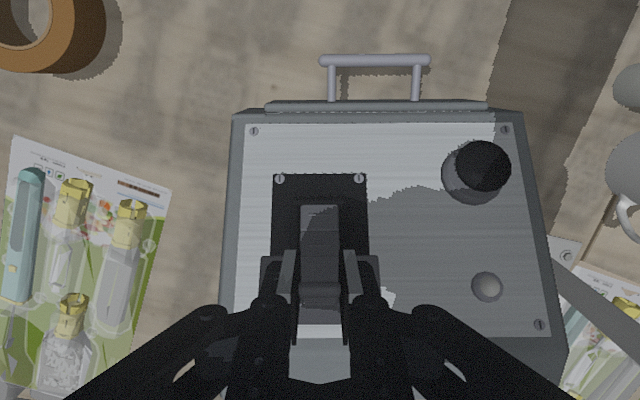

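>>> play_rows --rows '[[0.6, [0, 0, 0], [0, 0, 0]], [0.6, [0, 0, 0], [0, 0, 0]], [0.6, [0, 0, 0], [0, 0, 0]], [0.6, [0, -1, -2], [0, 0, 0]], [0.6, [0, -3, -3], [0, 0, 0]], [0.6, [0, -4, -2], [0, 0, 0]], [1, [0, -4, 0], [0, 0, 0]], [1, [0, 0, 0], [0, 0, 0]]]'

```text
time: 15.95
ee_pos: [0.5202, -0.0361, 0.3023]
tcp_rot: [-179.6, -0.1, 103.2]
wrist_force: [0.1, -0.0, 0.4]
opening: 0.0058
```

```bash
python3 - <<'E'
from h import *
o=get_obs();print(o['ee_pos'],unpanel(o['ee_pos']),o['tcp_rot'],o['opening'],o['wrist_force'],o['q'])
w=camera('wrist');save(w,'w16')
p=camera('scene');save(p,'s16');a=cv2.imread('pics/s16.png')[110:260,250:420]; cv2.imwrite('pics/s16z.png',cv2.resize(a,None,fx=4,fy=4,interpolation=cv2.INTER_CUBIC))
T=camera('top');save(T,'t16');a=cv2.imread('pics/t16.png')[90:240,230:380]; cv2.imwrite('pics/t16z.png',cv2.resize(a,None,fx=4,fy=4,interpolation=cv2.INTER_CUBIC))
E
```

```text
[ 0.52022376 -0.03606899  0.30228018] [ 0.07338342 -0.04956816  0.22241192] [-1.79617027e+02 -8.36305413e-02  1.03234674e+02] 0.005755045260056726 [ 0.0847837  -0.0471964   0.43107893] [-3.94722167e+00  4.27438833e+00  1.87965859e+01  1.04912784e+02
 -3.32352175e-02 -1.71820615e+01]
```

View pics/s16z.png

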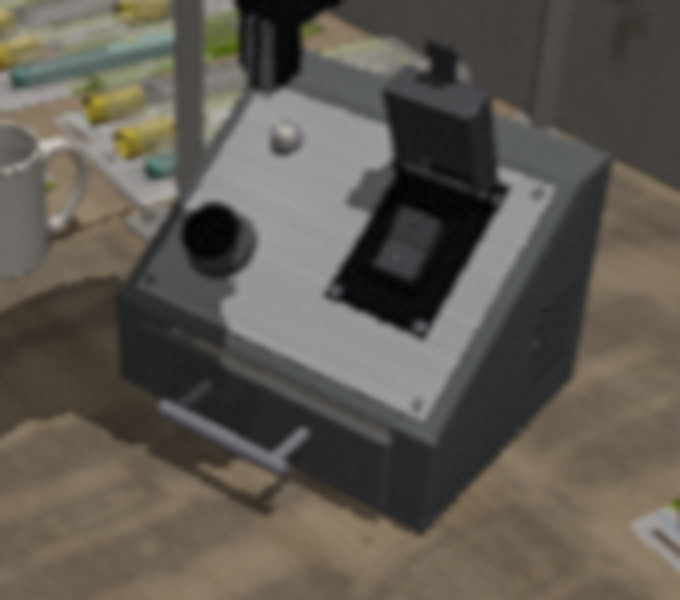

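View pics/t16z.png

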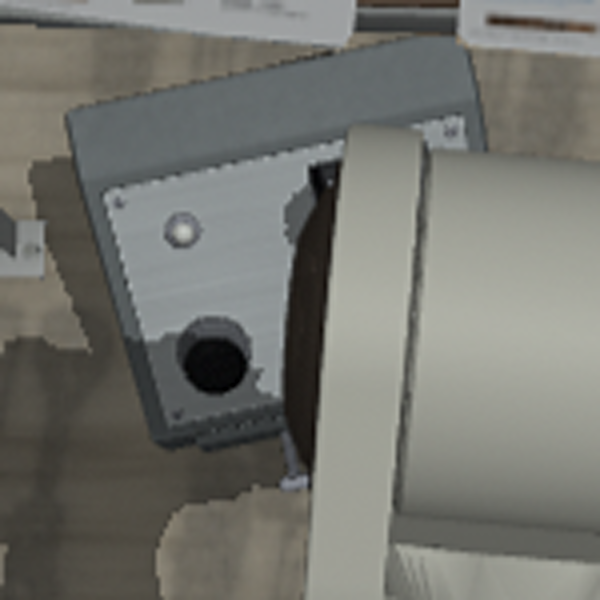

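View pics/w16.png

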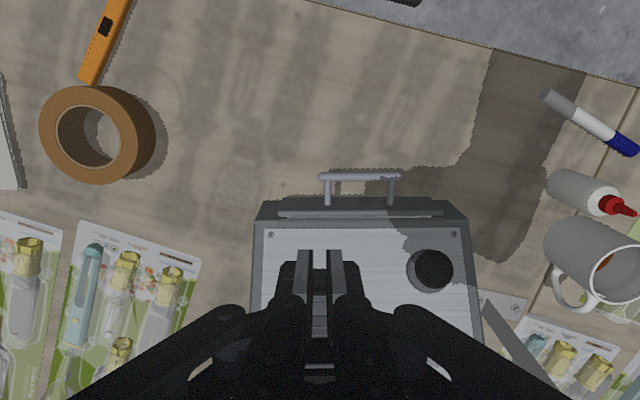

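```bash
python3 - <<'E'
from h import *
Rt=R.from_matrix(np.column_stack([-RP[:,0],RP[:,1],-RP[:,2]]))
print(Rt.as_euler('xyz',degrees=True))
p=panel([.0925,-.051,.16]);print(p)
plan(p,Rt,13,.48)
E
```

```text
[-180.           35.         -166.86250318]
[ 0.57065982 -0.02576767  0.26212015]
[[0.48, [-0.01, 0.37, 0.3], [-2.1, -2.1, -6.7]], [0.48, [-0.04, 0.35, 0.31], [-2.1, -2.2, -6.6]], [0.48, [-0.07, 0.33, 0.32], [-2.2, -2.1, -6.7]], [0.48, [-0.1, 0.32, 0.34], [-2.1, -2.2, -6.7]], [0.48, [-0.11, 0.28, 0.36], [-2.1, -2.1, -6.7]], [0.48, [-0.14, 0.26, 0.37], [-2.1, -2.1, -6.6]], [0.48, [-0.15, 0.23, 0.38], [-2.2, -2.2, -6.7]], [0.48, [-0.15, 0.2, 0.4], [-2.1, -2.1, -6.7]], [0.48, [-0.17, 0.16, 0.41], [-2.1, -2.1, -6.7]], [0.48, [-0.17, 0.13, 0.43], [-2.1, -2.2, -6.6]], [0.48, [-0.16, 0.09, 0.43], [-2.1, -2.1, -6.7]], [0.48, [-0.16, 0.06, 0.44], [-2.2, -2.2, -6.7]], [0.48, [-0.14, 0.02, 0.45], [-2.1, -2.1, -6.7]]]
```

>>> play_rows --rows '[[0.48, [0, 0.3, 0], [-2.1, -2.1, -6.7]], [0.48, [0, 0.3, 0], [-2.1, -2.1, -6.7]], [0.48, [-0.1, 0.3, 0], [-2.1, -2.1, -6.7]], [0.48, [-0.1, 0.3, 0], [-2.1, -2.1, -6.7]], [0.48, [-0.1, 0.3, 0], [-2.1, -2.1, -6.7]], [0.48, [-0.1, 0.2, 0], [-2.1, -2.1, -6.7]], [0.48, [-0.1, 0.2, 0], [-2.1, -2.1, -6.7]], [0.48, [-0.1, 0.2, 0], [-2.1, -2.1, -6.7]], [0.48, [-0.1, 0.1, 0], [-2.1, -2.1, -6.7]], [0.48, [-0.1, 0.1, 0], [-2.1, -2.1, -6.7]], [0.48, [-0.1, 0.1, 0], [-2.1, -2.1, -6.7]], [0.48, [-0.1, 0, 0], [-2.1, -2.1, -6.7]]]'

```text
time: 17.3
ee_pos: [0.5619, -0.0202, 0.2981]
tcp_rot: [178.7, 32.6, -170.5]
wrist_force: [-0.0, -0.4, 0.1]
opening: 0.0446
```

```bash
python3 - <<'E'
from h import *
Rt=R.from_matrix(np.column_stack([-RP[:,0],RP[:,1],-RP[:,2]]))
o=get_obs();print(o['ee_pos'],unpanel(o['ee_pos']),o['tcp_rot'],o['opening'],o['q'])
p=panel([.0925,-.051,.10]);plan(p,Rt,4,.48)
w=camera('wrist');save(w,'w17')
E
```

```text
[ 0.5618552  -0.02019562  0.29812326] [ 0.1071644  -0.0435726   0.19368356] [ 178.65955479   32.59749718 -170.48625509] 0.04461557347016487 [  -7.5289191   -23.87524683  -13.60552349   69.16950043   10.38238414
 -104.53823643]
[[0.48, [0.26, -0.17, 2.36], [-0.2, -0.6, -0.8]], [0.48, [0.29, -0.18, 2.35], [-0.1, -0.6, -0.7]], [0.48, [0.31, -0.18, 2.35], [-0.2, -0.6, -0.8]], [0.48, [0.34, -0.19, 2.35], [-0.2, -0.6, -0.7]]]
```

View pics/w17.png

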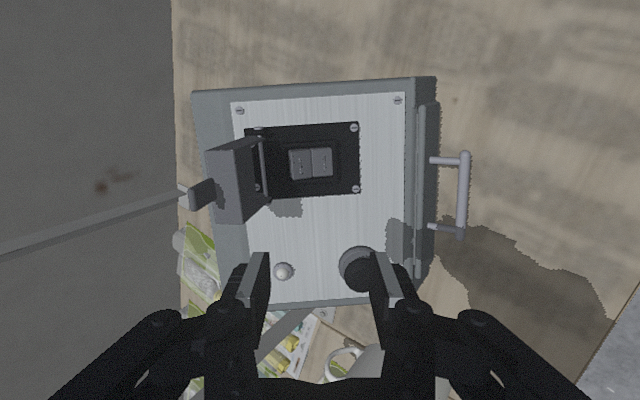

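```bash
python3 - <<'E'
from h import *
w=camera('wrist')
def hit(uv,z):
    o,d=ray(w,uv);a=unpanel(o);b=unpanel(o+d)-a;t=(z-a[2])/b[2];return a+t*b
for n,uv,z in [('div',(312,163),.015),('up',(290,165),.02),('low',(333,162),.012),('scrUR',(240,110),0),('scrLR',(397,100),0),('plateLow R',(357,123),.004),('plateLowL',(359,193),.004)]:print(n,hit(uv,z).round(4))
a=cv2.imread('pics/w17.png')[100:230,180:400]; cv2.imwrite('pics/w17z.png',cv2.resize(a,None,fx=3.6,fy=3.6,interpolation=cv2.INTER_CUBIC)*1)
E
```

```text
div [ 0.1075 -0.052   0.015 ]
up [ 0.1285 -0.0523  0.02  ]
low [ 0.0869 -0.0512  0.012 ]
scrUR [ 0.1733 -0.104   0.    ]
scrLR [ 0.0223 -0.106   0.    ]
plateLow R [ 0.0618 -0.0866  0.004 ]
plateLowL [ 0.0607 -0.0156  0.004 ]
```

View pics/w17z.png

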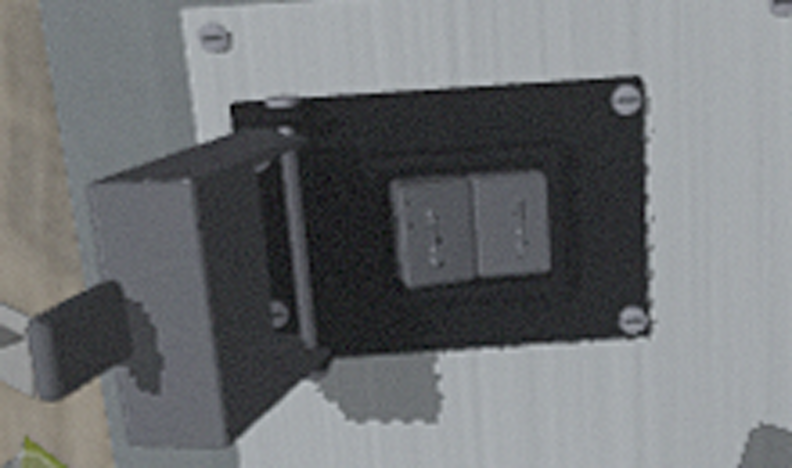

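>>> play_rows --rows '[[0.48, [0.3, -0.2, 2.4], [-0.2, -0.6, -0.8]], [0.48, [0.3, -0.2, 2.4], [-0.2, -0.6, -0.8]], [0.48, [0.3, -0.2, 2.4], [-0.2, -0.6, -0.8]], [0.48, [0.3, -0.2, 2.4], [-0.2, -0.6, -0.8]], [0.48, [0, 0, 0], [0, 0, 0]]]'

```text
time: 17.9
ee_pos: [0.6087, -0.0194, 0.2078]
tcp_rot: [179.4, 34.6, -168.3]
wrist_force: [-0.5, 0.3, -0.2]
opening: 0.0442
```

```bash
python3 - <<'E'
from h import *
Rt=R.from_matrix(np.column_stack([-RP[:,0],RP[:,1],-RP[:,2]]))
o=get_obs();print(o['ee_pos'],unpanel(o['ee_pos']),o['tcp_rot'],o['opening'],o['q'])
w=camera('wrist');save(w,'w18')
p=panel([.0925,-.051,.05]);plan(p,Rt,3,.48)
E
```

```text
[ 0.60873401 -0.01940573  0.20780633] [ 0.09290363 -0.0534584   0.09341245] [ 179.35363892   34.63344402 -168.33527069] 0.044158088255399706 [  -7.29977296  -21.01170762  -22.63575863   55.40174128   11.26529232
 -105.82202333]
[[0.48, [0.06, 0.09, 1.51], [-0.1, -0.1, -0.4]], [0.48, [0.06, 0.09, 1.5], [-0.1, -0.1, -0.4]], [0.48, [0.06, 0.09, 1.51], [-0.0, -0.0, -0.4]]]
```

View pics/w18.png

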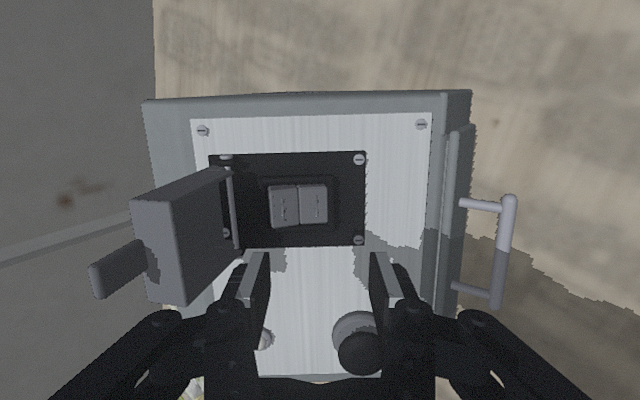

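>>> play_rows --rows '[[0.48, [0, 0.1, 1.3], [0, -0.2, -0.6]], [0.48, [0, 0.1, 1.3], [0, -0.2, -0.6]], [0.48, [0, 0, 1.3], [0, 0, 0]], [0.48, [0, 0, 1.0], [0, 0, 0]], [0.48, [0, 0, 0], [0, 0, 0]]]'

```text
time: 18.45
ee_pos: [0.6397, -0.0102, 0.1712]
tcp_rot: [-179.7, 35.3, -166.9]
wrist_force: [-0.4, 1.0, -0.6]
opening: 0.0446
```

```bash
python3 - <<'E'
from h import *
Rt=R.from_matrix(np.column_stack([-RP[:,0],RP[:,1],-RP[:,2]]))
o=get_obs();print(o['ee_pos'],unpanel(o['ee_pos']),o['tcp_rot'],o['opening'],o['wrist_force'])
w=camera('wrist');save(w,'w19')
p=camera('scene');save(p,'s19');a=cv2.imread('pics/s19.png')[110:260,250:420]; cv2.imwrite('pics/s19z.png',cv2.resize(a,None,fx=4,fy=4,interpolation=cv2.INTER_CUBIC))
E
```

```text
[ 0.63974127 -0.01021486  0.1712368 ] [ 0.09837429 -0.05155568  0.04493869] [-179.70938105   35.34273893 -166.94415613] 0.044557772514924904 [-0.40267545  0.96861045 -0.55711585]
```

View pics/w19.png

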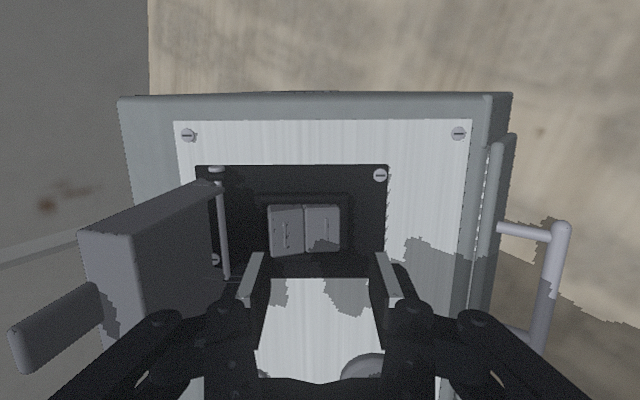

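View pics/s19z.png

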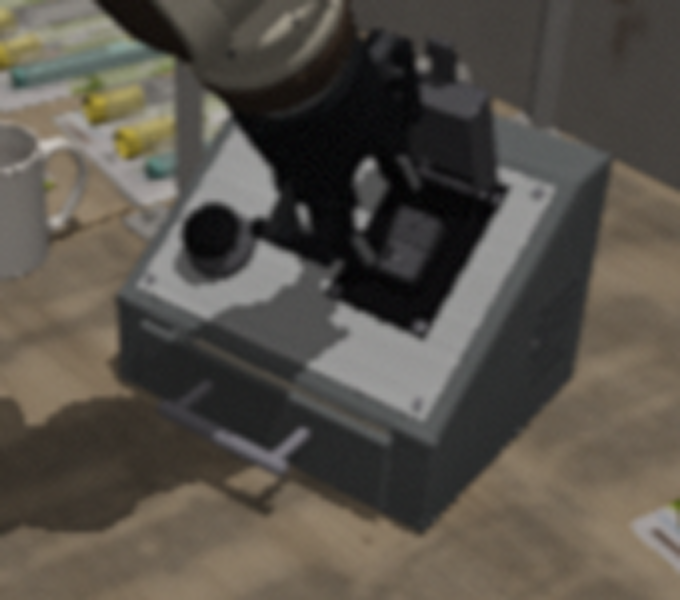

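>>> play_rows --rows '[[0.48, [0.6, 0, 0.6], [0, 0, 0]], [0.48, [0.1, 0, 1.2], [0, 0, 0]], [0.48, [0.1, 0, 1.0], [0, 0, 0]], [0.48, [0, 0, 0], [0, 0, 0]]]'

```text
time: 18.95
ee_pos: [0.65, -0.0087, 0.1445]
tcp_rot: [-179.6, 35.5, -166.9]
wrist_force: [0.1, 0.2, -0.7]
opening: 0.0443
```

```bash
python3 - <<'E'
from h import *
o=get_obs();print(o['ee_pos'],unpanel(o['ee_pos']),o['tcp_rot'],o['opening'],o['wrist_force'])
w=camera('wrist');save(w,'w20')
a=cv2.imread('pics/w20.png')[190:340,210:430]; cv2.imwrite('pics/w20z.png',cv2.resize(a,None,fx=3.6,fy=3.6,interpolation=cv2.INTER_CUBIC)*1)
E
```

```text
[ 0.65002539 -0.0087046   0.14450357] [ 0.0915257  -0.05242241  0.01709889] [-179.62922189   35.53453766 -166.94941381] 0.04428892521352355 [ 0.05563798  0.20974739 -0.66448983]
```

View pics/w20z.png

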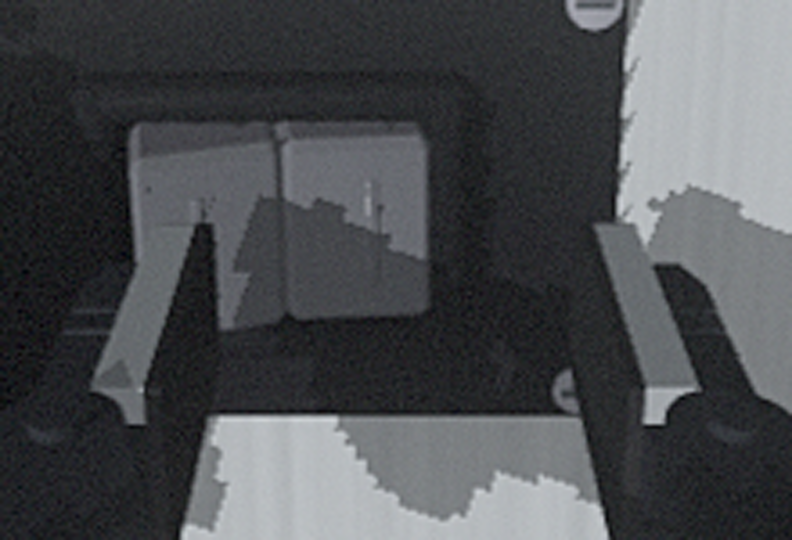

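>>> play_rows --rows '[[0.48, [-0.3, 0, 0.6], [0, 0, 0]], [0.48, [0.0, 0, 0.6], [0, 0, 0]], [0.48, [0.1, 0, 0.3], [0, 0, 0]]]'

```text
time: 19.3
ee_pos: [0.662, -0.0064, 0.1355]
tcp_rot: [-179.6, 35.7, -166.9]
wrist_force: [-1.1, -0.6, 3.9]
opening: 0.0447
```

```bash
python3 - <<'E'
from h import *
o=get_obs();print(o['ee_pos'],unpanel(o['ee_pos']),o['tcp_rot'],o['opening'],o['wrist_force'])
w=camera('wrist');save(w,'w21')
a=cv2.imread('pics/w21.png')[190:340,210:430]; cv2.imwrite('pics/w21z.png',cv2.resize(a,None,fx=3.6,fy=3.6,interpolation=cv2.INTER_CUBIC)*1)
E
```

```text
[ 0.66195901 -0.00640424  0.13547164] [ 0.09629308 -0.05289463  0.00273477] [-179.56150551   35.73747553 -166.90968265] 0.04473459848102752 [-1.13446755 -0.64574699  3.87357696]
```

View pics/w21z.png

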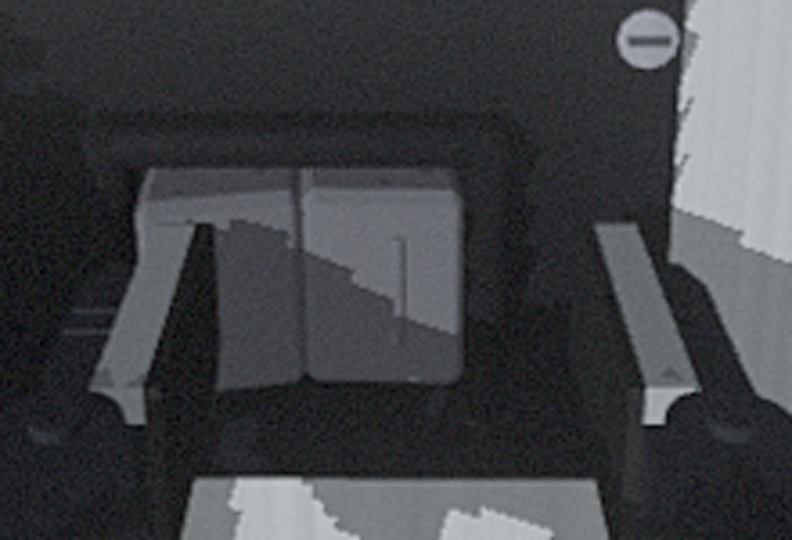

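>>> play_rows --rows '[[0.48, [0, 0, 0.3], [0, 0, 0]], [0.48, [0, 0, 0.3], [0, 0, 0]]]'

```text
time: 19.55
ee_pos: [0.6655, -0.0057, 0.1314]
tcp_rot: [-179.5, 35.8, -166.9]
wrist_force: [-36.6, -4.1, 26.2]
opening: 0.0445
```

>>> play_rows --rows '[[0.48, [0, 0, 0.2], [0, 0, 0]], [0.48, [0, 0, 0.2], [0, 0, 0]]]'

```text
time: 19.75
ee_pos: [0.6655, -0.0057, 0.1315]
tcp_rot: [-179.6, 35.7, -167.0]
wrist_force: [-37.6, -3.3, 23.3]
opening: 0.0445
```

```bash
python3 - <<'E'
from h import *
o=get_obs();print(o['ee_pos'],unpanel(o['ee_pos']),o['tcp_rot'],o['opening'],RP.T@o['wrist_force'])
w=camera('wrist');save(w,'w22')
a=cv2.imread('pics/w22.png')[190:340,210:430]; cv2.imwrite('pics/w22z.png',cv2.resize(a,None,fx=3.6,fy=3.6,interpolation=cv2.INTER_CUBIC)*1)
E
```

```text
[ 0.66550478 -0.00565543  0.13147615] [ 0.09696929 -0.05297134 -0.0026163 ] [-179.58629576   35.72374887 -166.9751993 ] 0.04449237284275615 [-17.252684     5.30443464  40.53317102]
```

View pics/w22z.png

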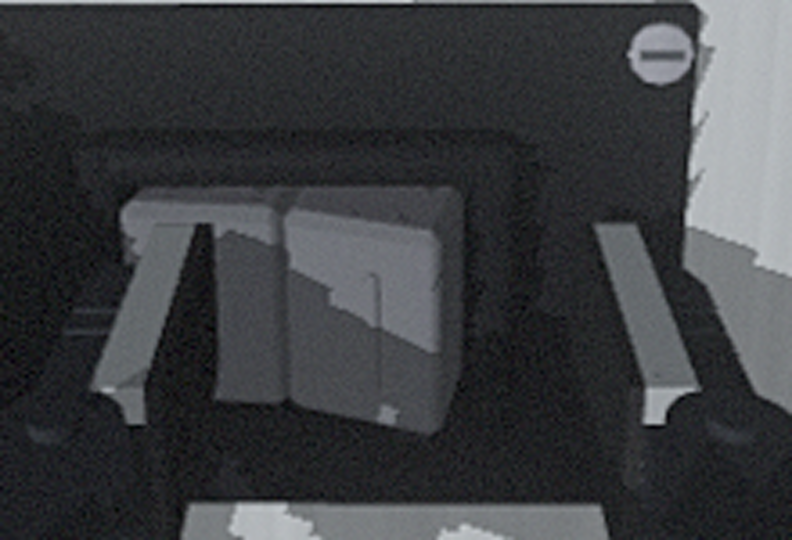

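>>> play_rows --rows '[[0.48, [0, 0, -1.0], [0, 0, 0]], [0.48, [0, 0, -2.0], [0, 0, 0]], [0.48, [0.1, 0, -3.0], [0, 0, 0]], [0.48, [0.2, 0, -4.0], [0, 0, 0]], [0.48, [0.2, 0, -4.0], [0, 0, 0]], [0.48, [0.2, 0, -4.0], [0, 0, 0]], [0.48, [0, 0, 0], [0, 0, 0]]]'

```text
time: 20.5
ee_pos: [0.5514, -0.0299, 0.2766]
tcp_rot: [-179.6, 35.4, -167.0]
wrist_force: [1.1, -0.7, 0.3]
opening: 0.0444
```

```bash
python3 - <<'E'
from h import *
o=get_obs();print(o['ee_pos'],unpanel(o['ee_pos']),RP.T@o['wrist_force'])
w=camera('wrist');save(w,'w23')
p=camera('scene');save(p,'s23');a=cv2.imread('pics/s23.png')[110:260,250:420]; cv2.imwrite('pics/s23z.png',cv2.resize(a,None,fx=4,fy=4,interpolation=cv2.INTER_CUBIC))
a=cv2.imread('pics/w23.png')[90:290,150:420]; cv2.imwrite('pics/w23z.png',cv2.resize(a,None,fx=2.9,fy=2.9,interpolation=cv2.INTER_CUBIC)*1)
T=camera('top');save(T,'t23')
E
```

```text
[ 0.55140134 -0.0298623   0.27662688] [ 0.08469563 -0.05061023  0.18317413] [ 0.89622612 -0.89278637 -0.24810653]
```

View pics/w23z.png

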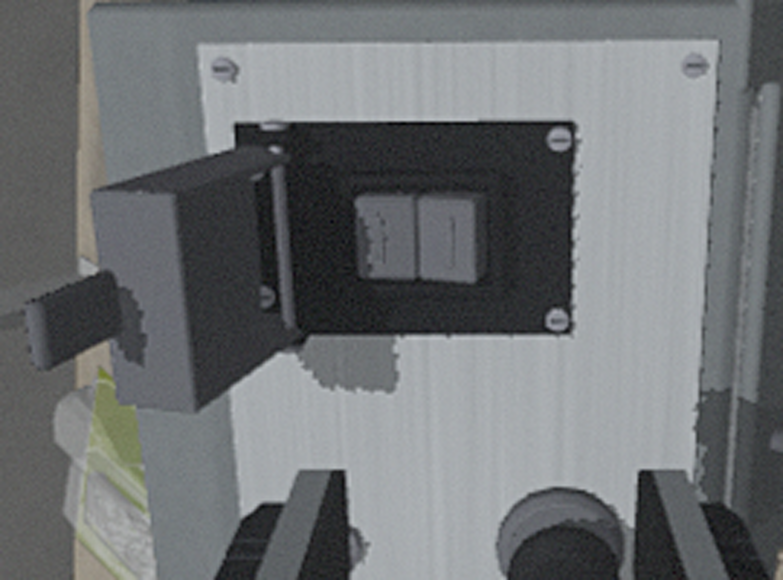

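View pics/s23.png

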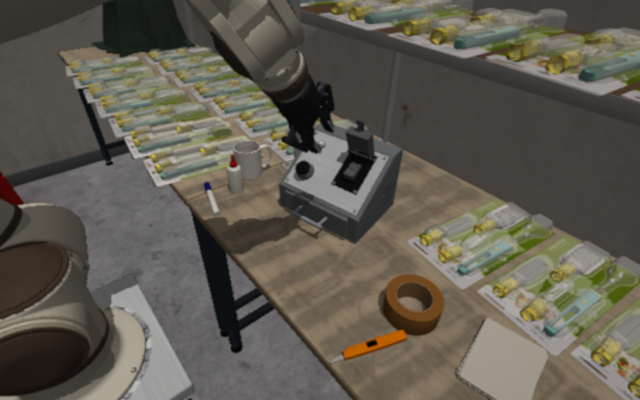

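View pics/t23.png

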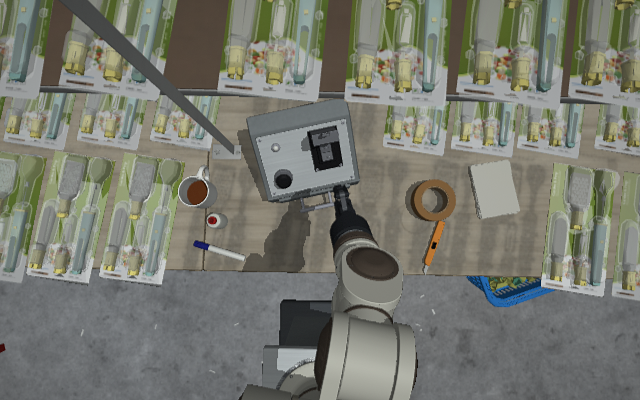

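```bash
python3 -c "
from h import *
print(job_done())"
```

```text
the job is handed in; nothing more can be done
None
```

The job is done and handed in at about 20.7 s. The drawer is pushed home, the guard cover is up and staying up by itself, and the rocker is over to on.

**What the last checks showed**
- **Drawer:** it stopped hard at the same place on two pushes, with about 25 N on the bar against 2.5 N of friction. In the pictures the bar came out about 4 mm further forward than I expected for fully shut. I put that down to measuring error, because the hard stop repeated.
- **Cover:** I lifted it by the tab to about 80 degrees and let go. It swung to its stop and was still up in the last pictures.
- **Rocker:** the lower half now stands proud and the upper half is in, with the arm clear of it.
- **Other things:** the stop button was not touched, and nothing else on the bench moved in the pictures. The arm was touching nothing at hand-in.

**What disagreed or went wrong**
- **Fingertips:** in use they sat roughly 15–25 mm further back than the stated 11 mm ahead of the TCP. Because of that, my first pass at the drawer went over the bar and the first pinch closed above the tab.
- **Cover nudge:** while reaching for the tab, the fingertips pressed down with about 16 to 20 N, most likely on the shut cover.
- **Rocker force:** the press peaked at about 44 N in total at one fingertip, about 40 N of it square to the panel. The stated 40 N limit is for the arm and the gripper's body, so I took this as allowed.

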